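Stack the painted crates on the base and close them

ROBOT

A 6-joint arm with a two-finger parallel gripper is mounted at the origin on the work surface. World frame = base frame: x ahead of the robot, y to its left, z up, the work surface at z = 0. Lengths are in mm, angles in rad, forces in N, time in s.
With the tool pointing down it reaches from about 400 to 925 mm from the base axis. Payload 12.5 kg.
Tool frame: the origin (TCP) lies at the very end of the fingers, on their centre line; the grasp point (between the pads) lies 19 mm behind it; z points along the fingers, y is the line along which they close (so a half turn about z gives the same grasp; the last joint's range is limited). The gripper opens to 95 mm and grips with 3 to 60 N. Pads are 20 mm wide; open, the fingers measure 119 mm over their backs; the gripper's body (75 mm by 180 mm) begins 59 mm behind the grasp point.
Start: joints at [-0.106, 0.491, 1.559, -0, 1.092, -0.106], TCP at [625.017, 0.021, 214.661] pointing down, gripper open.
Joint ranges: [-3.1, 3.1], [-0.84, 2.19], [0.05, 2.79], [-1.13, 4.28], [0.06, 2.93], [-2.69, 2.69]. Speed limits (rad/s): [2.22, 2.22, 2.79, 3.14, 3.14, 3.14].

INTERFACE

Orientations are given as [roll, pitch, yaw] about the fixed x, y, z axes, in that order (R = Rz(yaw) Ry(pitch) Rx(roll)).
In Python, from cell import * gives the robot as it stands.
- The arm moves only by the tool step_arm, never from a script. Its argument "plan" is a list of rows, each an object of numbers: "x", "y", "z": the shift along the tool's x, y, z in units of 25 mm (1.0 is 25 mm); "rx", "ry", "rz": the turn, a rotation vector about the tool's x, y, z in units of 0.1 rad (1.0 is 0.1 rad). In form: [{"x": .., "y": .., "z": .., "rx": .., "ry": .., "rz": ..}, ...]. A call has exactly 10 rows; each row shifts and turns the commanded pose from where the row before left it, along the tool's axes as they then stand; what a row does not reach is not made up. A row lasts 1/12 s, in which the tool goes at most 41.7 mm and 7.16 degrees, less where a joint would pass 70% of its speed; a pose out of reach is approached as far as the arm can. A call with a number of a shift or a turn outside -1 to 1 is refused whole. A call with a gripper value outside its range is refused whole. "jaw" is the closure, from -1 (fully open) to 1 (shut), so that 0 is half open, set as the call begins (left out, the last holds). The fingers move at their own pace and stop on an object; the grip force is fixed at half the most. Time passes only in rows, so rows that do not move let the fingers close, or fill a call up. It gives the time, the measured TCP pose, the force, the opening and the grip force at its end, in the units of the state.
- state(): the state, without advancing time (a new reading comes with each control period).
- read_camera(name): name is "scene" or "side" or "wrist"; returns a dict with "image" (480x640x3 uint8, red, green, blue), "depth" (480x640 float32, mm along the optical axis (not along the pixel's ray), 0 where there is no reading), "vfov" (degrees; the focal length in pixels is half the picture's height over the tangent of half this angle, whatever the lens; pixels are square), "cx", "cy" (the principal point, pixels), "R" (3x3) and "t" (3): a world point X has camera coordinates R X + t. Camera axes: x right, y down, z forward; pixel columns grow to the right and rows downward; lengths in mm; the calibration is good to about 2 mm. A picture is of the moment at which its call begins.
- job_done(): hands the job in; it is judged then, once.
The state is a dict: "t": time; "joints": joint angles; "qvel": joint speeds; "tau": joint torques, N m; "eef_pos": TCP position; "tcp_rot": TCP orientation; "ft_force": force on the tool from outside, world axes, zero at the start; "moment": the same for the moment, N m; "opening": opening from 0.0 (shut) to 1.0 (fully open); "grip_force": force on a finger pad.
Only numpy, scipy, OpenCV 4.12 (cv2) and the standard library are available. Lean on these libraries where they do the work, as an engineer would, in place of code of your own. Each camera call takes 0.05 s, during which the arm holds its last target. There are 200 camera calls.

TASK

Move the paint tin off the green stacking base and stand it upright in the black drip tray. Then stack the white crate on the base, the blue crate on the white one and the wooden lid on the blue one, in that order, each sitting fully down and level inside the corner irons of what is below it. Set everything down gently instead of dropping it, keep the tin and the crates upright, and leave the other things on the bench where they are.

Things in the scene. Friction and masses are not known exactly. Their poses are not given: they have to be found in the camera images.
- tin_mid (a point): small closed paint tin, steel with a yellow band, loose, 58 mm in diameter, 80 mm high, about 0.3 kg, standing on the stacking base at the start. This point is its centre, 40 mm above its underside; z along its axis.
- white_mid (a point): white-painted wooden open crate, loose, about 0.4 kg: 110 mm (its x) x 150 mm (its y) x 60 mm to the rim. Point: its centre, 30 mm above its underside. Grip: brown cross-slat inside through the centre, 16 mm thick (y), 94 mm long (x), 22 to 58 mm above the underside, an open compartment 59 mm wide on either side. 8 mm walls and floor. Half a turn makes no difference.
- white_rim (a point): white crate, centre of its rim plane, 60 mm above its underside. Black steel irons hug its corners outside (5 mm proud, from 34 mm up) and stand 14 mm above the rim, the top 5 mm flared outward 3 mm. What is stacked on top drops between them, 2 mm play per side, and rests on this rim.
- blue_mid (a point): blue-painted wooden open crate, loose, about 0.4 kg: 110 mm (its x) x 150 mm (its y) x 60 mm to the rim. Point: its centre, 30 mm above its underside. Grip: brown cross-slat inside through the centre, 16 mm thick (y), 94 mm long (x), 22 to 58 mm above the underside, an open compartment 59 mm wide on either side. 8 mm walls and floor. Half a turn makes no difference.
- blue_rim (a point): blue crate, centre of its rim plane, 60 mm above its underside. Black steel irons hug its corners outside (5 mm proud, from 34 mm up) and stand 14 mm above the rim, the top 5 mm flared outward 3 mm. What is stacked on top drops between them, 2 mm play per side, and rests on this rim.
- lid_mid (a point): wooden crate lid, loose, about 0.25 kg: a flat dark-brown board 110 mm (its x) by 150 mm (its y) by 10 mm thick with a yellow wooden grip block standing on its centre, 18 mm thick (in y), 80 mm long (along x), its top 50 mm above the board's underside. This point is at the centre, 25 mm above the underside. Half a turn makes no difference.
- base_top (a point): stacking base, fixed to the bench: a green board 134 mm (x) by 174 mm (y), 14 mm thick, with the same four black flared corner irons standing 14 mm above its top. This point is the centre of the board's top face, 14 mm above the bench; its x and y axes are those of a crate seated on it (the underside of the crate then lies at this point).
- tray_floor (a point): black plastic drip tray, fixed, 130 mm (x) by 150 mm (y), rim 14 mm above the bench, 4 mm walls and floor. This point is the centre of its inner floor, 4 mm above the bench; x and y along its sides.
- sander_mid (a point): bystander: orange and black palm sander, 112 mm long, 76 mm high, standing on the bench; this point is 38 mm above its underside. It may stand in any of the places where the crates and the lid stand.
- brush_pt (a point): bystander: paint brush, 190 mm long, lying near the drip tray; point on its underside.
- tape_pt (a point): bystander: blue roll of tape, 80 mm across, 25 mm high; its centre.
- jar_pt (a point): bystander: jar, 64 mm across, 85 mm high; its centre.
- offcut_pt (a point): bystander: wood offcut 140 x 60 x 35 mm; its centre.
- knife_pt (a point): bystander: red-handled filling knife, 200 mm long, lying flat; point on its underside.
- glue_pt (a point): bystander: glue bottle, 56 mm across, 150 mm high; its centre.
There are look-alikes about, which are no part of the job. There is more than one size of the part that bears lid_mid; the job needs the larger. Of the things that look like the part that bears tray_floor, the larger one is meant.

How it is judged (in metres and radians):
On the way, in this order (a step that is already met when the one before it is completed fails the run):
1. the tin stands upright in the drip tray, released (x of tin_mid in the frame of tray_floor between -0.04 and 0.04 m and y of tin_mid in the frame of tray_floor between -0.05 and 0.05 m and z of tin_mid in the frame of tray_floor below 0.044 m and angle between tin_mid's own z axis and vertical below 0.06 rad and linear speed of tin below 0.02 m/s and contact force between tin and the fingers below 0.1 N), for 0.2 s.
2. the white crate is seated inside the base's corner irons, released (horizontal distance between white_mid and base_top below 0.006 m and z of white_mid in the frame of base_top between 0.026 and 0.033 m and angle between the x axis of white_mid and the x axis of base_top, either way round below 0.07 rad and angle between white_mid's own z axis and vertical below 0.04 rad and linear speed of white below 0.02 m/s and contact force between white and the fingers below 0.1 N), for 0.2 s.
3. the blue crate is seated inside the white crate's corner irons, released (horizontal distance between blue_mid and white_mid below 0.006 m and z of blue_mid in the frame of white_mid between 0.056 and 0.063 m and angle between the x axis of blue_mid and the x axis of white_mid, either way round below 0.07 rad and angle between blue_mid's own z axis and vertical below 0.04 rad and linear speed of blue below 0.02 m/s and contact force between blue and the fingers below 0.1 N), for 0.2 s.
4. the lid is seated inside the blue crate's corner irons, released (horizontal distance between lid_mid and blue_mid below 0.006 m and z of lid_mid in the frame of blue_mid between 0.051 and 0.058 m and angle between the x axis of lid_mid and the x axis of blue_mid, either way round below 0.07 rad and angle between lid_mid's own z axis and vertical below 0.04 rad and linear speed of lid below 0.02 m/s and contact force between lid and the fingers below 0.1 N), for 0.2 s.
At the end, for the whole second after the job is handed in: Tin upright (0.06 rad) on the tray floor; white crate on base, blue on white, lid on blue, each centred within 6 mm, turned within 0.07 rad of the one below, at seated height (+3/-4 mm), level within 0.04 rad; all released and at rest (all of step 1 and all of step 2 and all of step 3 and all of step 4); the robot touches nothing.
It fails at once if a bystander is moved more than 40 mm (distance of any of sander_mid, brush_pt, tape_pt, jar_pt, offcut_pt, knife_pt, glue_pt from where it was at the start of the episode above 0.04 m).
It fails at once if the tin or a crate is tipped by more than 0.6 rad (angle between any of tin_mid, white_mid, blue_mid's own z axis and vertical above 0.6 rad).
It fails at once if the tin, a crate or the lid is dropped or thrown (moves clear of the fingers faster than 0.5 m/s, as after a drop of some 13 mm) ((linear speed of tin above 0.5 m/s and contact force between tin and the fingers below 0.05 N) or (linear speed of white above 0.5 m/s and contact force between white and the fingers below 0.05 N) or (linear speed of blue above 0.5 m/s and contact force between blue and the fingers below 0.05 N) or (linear speed of lid above 0.5 m/s and contact force between lid and the fingers below 0.05 N)).
It also fails if it takes over 72 s, if anything falls off the work surface, if the arm or the gripper's body presses on something with over 40 N, if the wrist force passes 120 N, or if a joint passes its speed limit or range.

## Working session

There is one attempt and no reset: what is moved stays moved. The work goes in short steps, Python scripts to look and compute and a tool call to move; the robot and the scene stay as the last step left them, time stands still between calls to the robot, and variables do not carry over. Pictures are saved under pics/ and viewed, at most 10 in all, crops included, and the job is handed in when it is done.

Besides the shell and the picture viewer there is one more tool, called after "Call:" by a JSON object that holds its "name" and its "arguments", one argument or row to a line. step_arm: Moves the arm, as the interface text tells. Shifts and turns lie within -1 to 1; 1 stands for 25 mm of shift or 0.1 rad of turn. Its arguments: {"type":"object","properties":{"plan":{"type":"array","items":{"type":"object","properties":{"x":{"type":"number"},"y":{"type":"number"},"z":{"type":"number"},"rx":{"type":"number"},"ry":{"type":"number"},"rz":{"type":"number"}}}},"jaw":{"type":"number"}},"required":["plan"]}

```bash
mkdir -p pics
python3 - <<'E'
from cell import *
import cv2,numpy as np
for n in("scene","side","wrist"):
    c=read_camera(n); np.savez(f"pics/{n}0.npz",**c)
    cv2.imwrite(f"pics/{n}0.png",c["image"][:,:,::-1])
    print(n,c["vfov"],c["cx"],c["cy"],np.round(c["R"],3).tolist(),np.round(c["t"],1),(c["depth"]>0).mean())
s=state();print(s)
E
```

```text
scene 56.06603017175341 317.6520202170059 236.94031710550655 [[0.409, 0.912, -0.016], [0.758, -0.349, -0.55], [-0.508, 0.213, -0.835]] [-221.4 -339.3 1527.2] 0.99576171875
side 52.71392863270747 319.85593902429235 238.4970215806423 [[0.987, -0.163, 0.003], [-0.082, -0.513, -0.855], [0.141, 0.843, -0.519]] [-498.   127.2 1294.6] 0.9959798177083333
wrist 59.429001284250674 323.6833734392524 248.31605722534673 [[1.0, 0.001, -0.0], [0.001, -0.954, 0.299], [-0.0, -0.299, -0.954]] [-624.6  -33.6  391. ] 0.9961588541666667
{'t': 0.15, 'joints': array([-1.05602032e-01,  4.91396737e-01,  1.55928533e+00, -3.59758055e-05,
        1.09168503e+00, -1.05596461e-01]), 'qvel': array([ 0.00098127,  0.00026579, -0.00226025, -0.00015988,  0.00125222,
        0.00042434]), 'tau': array([ 3.16444048e-04, -6.12899423e+01, -2.58276522e+01,  6.91918633e-02,
        4.73701756e-02, -5.07232733e-05]), 'eef_pos': array([6.24837848e+02, 2.99129228e-02, 2.14219428e+02]), 'tcp_rot': array([-3.14081916e+00, -4.98926261e-05,  1.57080733e+00]), 'ft_force': array([ 0.24752612, -0.03085183, -0.50876598]), 'moment': array([-0.00719477, -0.04242087,  0.025279  ]), 'grip_force': 0.0, 'opening': 0.9980622957751528}
```

View pics/scene0.png

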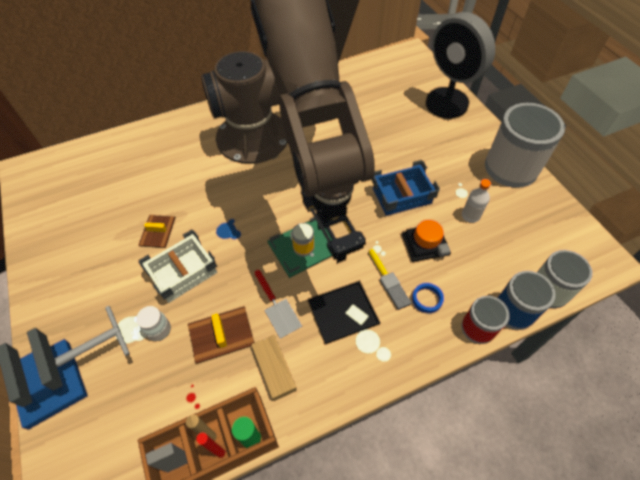

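View pics/side0.png

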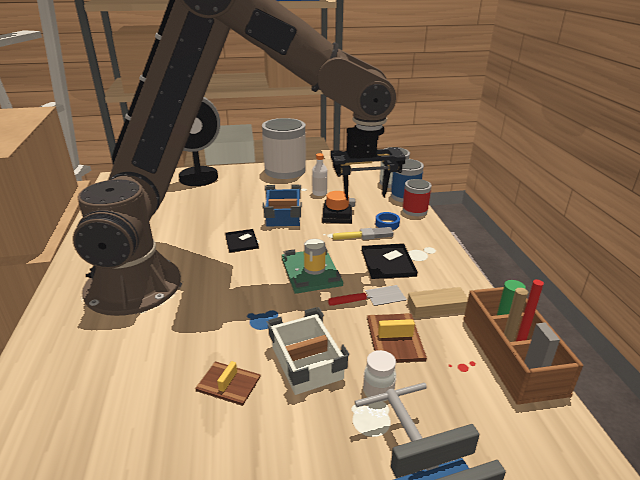

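The scene view shows the tin on the green base at (303,240), the large tray at (343,312), the white crate at (178,265), the large lid at (220,335), the blue crate at (405,188) and the sander at (428,240). The side view shows the same things, with the small tray at (241,240) and the small lid at (228,382) as look-alikes.

```bash
cat > h.py <<'E'
import numpy as np,cv2
def cloud(c):
    d=c["depth"].astype(float);f=240/np.tan(np.radians(float(c["vfov"]))/2)
    v,u=np.mgrid[:480,:640]
    P=np.stack([(u-c["cx"])/f*d,(v-c["cy"])/f*d,d],-1)-c["t"]
    P=P@c["R"]; P[d<=0]=np.nan
    return P
def hsv(c): return cv2.cvtColor(np.ascontiguousarray(c["image"]),cv2.COLOR_RGB2HSV)
def rect(xy):
    (cx,cy),(w,h),a=cv2.minAreaRect(xy.astype(np.float32))
    if w<h: w,h,a=h,w,a+90
    return f"c=({cx:.1f},{cy:.1f}) long={w:.0f} short={h:.0f} long-axis yaw={((a+90)%180)-90:.1f}deg n={len(xy)}"
E
python3 - <<'E'
from h import *
# u,v roi per camera; z range; hsv range
brown=((5,60,40),(20,255,190)); wht=((0,0,120),(179,60,255)); blu=((100,80,30),(125,255,255));yel=((20,120,100),(32,255,255));grn=((60,60,20),(95,255,200));blk=((0,0,0),(179,255,50))
Q={"scene":{"wslat":((140,235,215,298),(50,66),brown),"wrim":((135,225,220,305),(52,68),wht),"bslat":((370,160,440,215),(45,66),brown),"brim":((365,155,440,218),(52,68),blu),
"lidblk":((190,305,255,365),(42,60),yel),"lidbrd":((180,300,260,365),(4,18),((0,60,10),(20,255,140))),"base":((262,215,340,278),(8,20),grn),"tray":((300,275,385,345),(-5,25),blk),"tinyel":((285,215,320,262),(15,110),yel),"tin":((285,215,320,262),(88,100),((0,0,0),(179,255,255)))},
"side":{"wslat":((270,315,350,390),(50,66),brown),"wrim":((260,308,355,395),(52,68),wht),"bslat":((260,180,305,230),(45,66),brown),"brim":((258,180,305,230),(52,68),blu),
"lidblk":((365,310,425,365),(42,60),yel),"lidbrd":((360,305,435,370),(4,18),((0,60,10),(20,255,140))),"base":((275,240,350,295),(8,20),grn),"tray":((355,238,420,282),(-5,25),blk),"tin":((295,235,335,275),(88,100),((0,0,0),(179,255,255)))}}
for n in Q:
    c=dict(np.load(f"pics/{n}0.npz"));P=cloud(c);H=hsv(c)
    r=P[(abs(P[...,2])<15)];print(n,"bench z med",np.median(r[:,2]).round(1))
    for k,((a,b,e,g),(z0,z1),(lo,hi)) in Q[n].items():
        m=cv2.inRange(H,lo,hi)>0; w=np.zeros_like(m);w[b:g,a:e]=1
        m&=w&(P[...,2]>z0)&(P[...,2]<z1)
        m=cv2.morphologyEx(m.astype(np.uint8),cv2.MORPH_CLOSE,np.ones((2,2)))>0
        q=P[m]; q=q[np.isfinite(q[:,0])]
        if len(q)>5: print(k,rect(q[:,:2]),"med",np.median(q,0).round(1),"z",np.percentile(q[:,2],[5,95]).round(1))
        else: print(k,len(q))
E
```

```text
scene bench z med 1.3
wslat c=(416.5,-344.8) long=170 short=120 long-axis yaw=-75.0deg n=175 med [ 420.2 -348.5   58.7] z [53.  62.4]
wrim c=(422.3,-347.5) long=155 short=118 long-axis yaw=-76.7deg n=641 med [ 416.7 -348.    59.2] z [46.2 65.4]
bslat c=(439.4,350.3) long=197 short=124 long-axis yaw=89.1deg n=195 med [434.7 326.4  58.6] z [ 9.7 63.4]
brim c=(438.7,327.0) long=162 short=117 long-axis yaw=83.5deg n=440 med [443.1 339.5  57.9] z [45.5 67.8]
lidblk c=(624.7,-306.4) long=96 short=17 long-axis yaw=-5.8deg n=241 med [ 636.7 -306.5   50.1] z [31.4 53.7]
lidbrd c=(653.7,-309.0) long=148 short=143 long-axis yaw=83.1deg n=1618 med [ 640.3 -299.9   10.7] z [ 4.2 14.2]
base c=(555.3,-10.0) long=269 short=161 long-axis yaw=5.0deg n=1269 med [504.3 -47.1  14.9] z [ 9.4 20. ]
tray c=(705.3,-1.9) long=146 short=128 long-axis yaw=86.8deg n=2182 med [700.8 -11.9   5.3] z [ 1.7 14.2]
tinyel c=(501.5,-10.6) long=68 short=30 long-axis yaw=-73.7deg n=186 med [512.  -23.7  44.3] z [16.3 67. ]
tin c=(478.9,-1.0) long=99 short=53 long-axis yaw=-60.2deg n=327 med [493.1 -19.1  95.1] z [84.7 98.
[... 299 characters left out ...]
w=79.5deg n=139 med [441.2 323.   50.4] z [41.7 63.4]
brim c=(443.2,384.4) long=279 short=111 long-axis yaw=82.9deg n=251 med [434.8 386.2  56.8] z [35.1 64.1]
lidblk c=(646.9,-303.5) long=113 short=44 long-axis yaw=21.2deg n=271 med [ 629.  -313.2   49.3] z [38.7 53. ]
lidbrd c=(653.1,-312.8) long=247 short=179 long-axis yaw=82.6deg n=1104 med [ 635.7 -330.4   11.3] z [ 2.6 14.8]
base c=(479.7,-14.2) long=176 short=140 long-axis yaw=-84.3deg n=1125 med [459.2 -49.1  16. ] z [ 6.8 19.9]
tray c=(704.9,-0.9) long=161 short=139 long-axis yaw=86.5deg n=1380 med [699.8 -14.2   6.5] z [ 2.7 15.8]
tin c=(500.0,43.1) long=191 short=51 long-axis yaw=78.2deg n=244 med [486.1 -29.9  95.9] z [84.7 98.8]
```

View pics/wrist0.png

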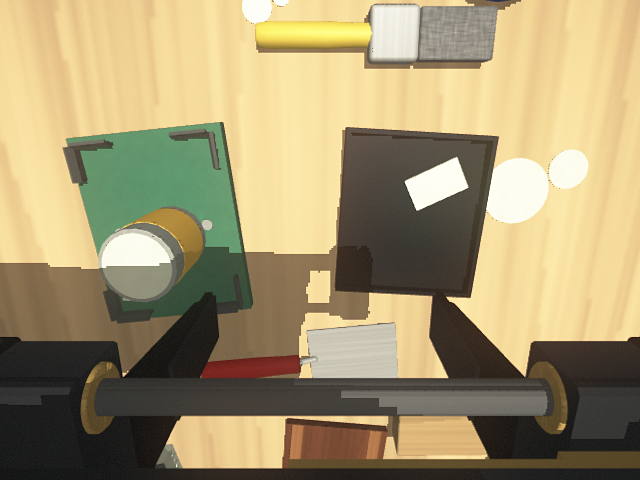

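The wrist view shows the base with corners near (67,138), (222,122), (252,305) and (110,320), the tin top at (138,264), the tray with corners near (343,127), (497,137), (470,297) and (335,290), and a white label at (437,183).

```bash
cat >> h.py <<'E'
def ray(c,uv,z):
    uv=np.atleast_2d(np.asarray(uv,float));f=240/np.tan(np.radians(float(c["vfov"]))/2)
    d=np.c_[(uv[:,0]-c["cx"])/f,(uv[:,1]-c["cy"])/f,np.ones(len(uv))]@c["R"]
    o=-c["R"].T@c["t"]; s=(z-o[2])/d[:,2]
    return (o+d*s[:,None])[:,:2]
def big(m,roi):
    a,b,e,g=roi;w=np.zeros(m.shape,np.uint8);w[b:g,a:e]=1
    cs,_=cv2.findContours(m*w,cv2.RETR_EXTERNAL,cv2.CHAIN_APPROX_NONE)
    return max(cs,key=cv2.contourArea)[:,0,:]
E
python3 - <<'E'
from h import *
c=dict(np.load("pics/wrist0.npz"));P=cloud(c);H=hsv(c)
def med(u,v,r=4): return np.nanmedian(P[v-r:v+r,u-r:u+r].reshape(-1,3),0).round(1)
print("tin top",med(138,264),"green",med(150,170),"label",med(437,183),"tray",med(400,220),"bench",med(290,180),"brush",med(310,35))
# base: green incl black irons/tin => hull of green
g=big(cv2.inRange(H,(60,60,15),(95,255,255)),(50,100,270,330))
print("base",rect(ray(c,cv2.convexHull(g)[:,0],14)))
k=cv2.approxPolyDP(cv2.convexHull(g),6,True)[:,0];print(k.tolist(),ray(c,k,14).round(1).tolist())
z=P[...,2]
m=((z>4)&(z<25)&(H[...,2]<75)).astype(np.uint8)
t=big(cv2.morphologyEx(m,cv2.MORPH_OPEN,np.ones((3,3))),(325,115,510,310))
print("tray",rect(ray(c,cv2.convexHull(t)[:,0],14)))
m=((z>88)&(z<104)).astype(np.uint8)
t=big(m,(80,215,215,310));print("tin",cv2.minEnclosingCircle(ray(c,t,94).astype(np.float32)),rect(ray(c,t,94)))
E
```

```text
tin top [488.6 -17.3  93.4] green [472.5  41.1  12.8] label [726.4  28.6   3.5] tray [694.7  -5.4   3.1] bench [593.5  30.6  -1.2] brush [613.4 146.6  18.3]
base c=(477.1,16.7) long=132 short=115 long-axis yaw=5.8deg n=17
[[219, 123], [241, 252], [98, 252], [67, 139]] [[536.5, 80.0], [548.4, -34.0], [416.5, -34.1], [406.3, 66.9]]
tray c=(702.0,-28.3) long=129 short=94 long-axis yaw=-2.9deg n=16
tin ((489.73870849609375, -18.973583221435547), 29.980209350585938) c=(489.2,-18.2) long=59 short=57 long-axis yaw=40.3deg n=223
```

Call:
{"name": "step_arm", "arguments": {
  "plan": [
    {"y":-0.9,"x":-0.12},
    {"y":-0.9,"x":-0.12},
    {"y":-0.9,"x":-0.12},
    {"y":-0.9,"x":-0.12},
    {"y":-0.9,"x":-0.12},
    {"y":-0.92,"x":-0.14},
    {"z":0.9},
    {"z":0.9},
    {"z":0.9},
    {"z":0.8}
  ],
  "jaw": -1
}}

```text
schema error: expected keys x, y, z, rx, ry, rz
```

Call:
{"name": "step_arm", "arguments": {
  "plan": [
    {},
    {"z":0.4},
    {"z":0.6},
    {"z":0.6},
    {"z":0.6},
    {"z":0.5},
    {"z":0.4},
    {"z":0.25},
    {},
    {}
  ]
}}

```text
schema error: expected keys x, y, z, rx, ry, rz
```

Call:
{"name": "step_arm", "arguments": {
  "plan": [
    {"x":-0.12,"y":-0.9,"z":0,"rx":0,"ry":0,"rz":0},
    {"x":-0.12,"y":-0.9,"z":0,"rx":0,"ry":0,"rz":0},
    {"x":-0.12,"y":-0.9,"z":0,"rx":0,"ry":0,"rz":0},
    {"x":-0.12,"y":-0.9,"z":0,"rx":0,"ry":0,"rz":0},
    {"x":-0.12,"y":-0.9,"z":0,"rx":0,"ry":0,"rz":0},
    {"x":-0.14,"y":-0.92,"z":0,"rx":0,"ry":0,"rz":0},
    {"x":0,"y":0,"z":0.9,"rx":0,"ry":0,"rz":0},
    {"x":0,"y":0,"z":0.9,"rx":0,"ry":0,"rz":0},
    {"x":0,"y":0,"z":0.9,"rx":0,"ry":0,"rz":0},
    {"x":0,"y":0,"z":0.8,"rx":0,"ry":0,"rz":0}
  ],
  "jaw": -1
}}

```text
t: 0.98
eef_pos: [489.2, -18.5, 126.2]
tcp_rot: [3.141, 0.0, 1.571]
ft_force: [0.4, 0.1, 0.1]
opening: 1.0
grip_force: 0.0
```

Call:
{"name": "step_arm", "arguments": {
  "plan": [
    {"x":0,"y":0,"z":0,"rx":0,"ry":0,"rz":0},
    {"x":0,"y":0,"z":0.4,"rx":0,"ry":0,"rz":0},
    {"x":0,"y":0,"z":0.6,"rx":0,"ry":0,"rz":0},
    {"x":0,"y":0,"z":0.6,"rx":0,"ry":0,"rz":0},
    {"x":0,"y":0,"z":0.6,"rx":0,"ry":0,"rz":0},
    {"x":0,"y":0,"z":0.5,"rx":0,"ry":0,"rz":0},
    {"x":0,"y":0,"z":0.4,"rx":0,"ry":0,"rz":0},
    {"x":0,"y":0,"z":0.25,"rx":0,"ry":0,"rz":0},
    {"x":0,"y":0,"z":0,"rx":0,"ry":0,"rz":0},
    {"x":0,"y":0,"z":0,"rx":0,"ry":0,"rz":0}
  ]
}}

```text
t: 1.82
eef_pos: [489.7, -18.5, 43.7]
tcp_rot: [3.141, 0.0, 1.571]
ft_force: [-1.0, 0.6, -0.6]
opening: 1.001
grip_force: 0.0
```

Call:
{"name": "step_arm", "arguments": {
  "plan": [
    {"x":0,"y":0,"z":0,"rx":0,"ry":0,"rz":0},
    {"x":0,"y":0,"z":0,"rx":0,"ry":0,"rz":0},
    {"x":0,"y":0,"z":0,"rx":0,"ry":0,"rz":0},
    {"x":0,"y":0,"z":0,"rx":0,"ry":0,"rz":0},
    {"x":0,"y":0,"z":0,"rx":0,"ry":0,"rz":0},
    {"x":0,"y":0,"z":0,"rx":0,"ry":0,"rz":0},
    {"x":0,"y":0,"z":0,"rx":0,"ry":0,"rz":0},
    {"x":0,"y":0,"z":0,"rx":0,"ry":0,"rz":0},
    {"x":0,"y":0,"z":0,"rx":0,"ry":0,"rz":0},
    {"x":0,"y":0,"z":-0.1,"rx":0,"ry":0,"rz":0}
  ],
  "jaw": 1
}}

```text
t: 2.65
eef_pos: [489.3, -18.4, 45.6]
tcp_rot: [-3.141, -0.0, 1.571]
ft_force: [-0.6, -0.2, -2.5]
opening: 0.61
grip_force: 30.0
```

Call:
{"name": "step_arm", "arguments": {
  "plan": [
    {"x":0,"y":0,"z":-0.5,"rx":0,"ry":0,"rz":0},
    {"x":0,"y":0,"z":-0.8,"rx":0,"ry":0,"rz":0},
    {"x":0,"y":0.3,"z":-0.3,"rx":0,"ry":0,"rz":0},
    {"x":0,"y":0.7,"z":0,"rx":0,"ry":0,"rz":0},
    {"x":0.1,"y":1,"z":0,"rx":0,"ry":0,"rz":0},
    {"x":0.1,"y":1,"z":0,"rx":0,"ry":0,"rz":0},
    {"x":0.1,"y":1,"z":0,"rx":0,"ry":0,"rz":0},
    {"x":0.1,"y":1,"z":0,"rx":0,"ry":0,"rz":0},
    {"x":0.1,"y":1,"z":0,"rx":0,"ry":0,"rz":0},
    {"x":0,"y":1,"z":0,"rx":0,"ry":0,"rz":0}
  ]
}}

```text
t: 3.48
eef_pos: [665.5, -5.5, 85.6]
tcp_rot: [-3.141, -0.0, 1.571]
ft_force: [0.2, -0.2, -2.2]
opening: 0.61
grip_force: 30.0
```

Call:
{"name": "step_arm", "arguments": {
  "plan": [
    {"x":0,"y":0.8,"z":0,"rx":0,"ry":0,"rz":0},
    {"x":0,"y":0.5,"z":0,"rx":0,"ry":0,"rz":0},
    {"x":0,"y":0.25,"z":0.2,"rx":0,"ry":0,"rz":0},
    {"x":0,"y":0,"z":0.5,"rx":0,"ry":0,"rz":0},
    {"x":0,"y":0,"z":0.6,"rx":0,"ry":0,"rz":0},
    {"x":0,"y":0,"z":0.3,"rx":0,"ry":0,"rz":0},
    {"x":0,"y":0,"z":0.1,"rx":0,"ry":0,"rz":0},
    {"x":0,"y":0,"z":0.1,"rx":0,"ry":0,"rz":0},
    {"x":0,"y":0,"z":0.1,"rx":0,"ry":0,"rz":0},
    {"x":0,"y":0,"z":0,"rx":0,"ry":0,"rz":0}
  ]
}}

```text
t: 4.32
eef_pos: [703.2, -6.0, 38.4]
tcp_rot: [3.141, 0.0, 1.571]
ft_force: [0.0, -0.4, -1.8]
opening: 0.604
grip_force: 30.0
```

Call:
{"name": "step_arm", "arguments": {
  "plan": [
    {"x":0,"y":0,"z":0.05,"rx":0,"ry":0,"rz":0},
    {"x":0,"y":0,"z":0.05,"rx":0,"ry":0,"rz":0},
    {"x":0,"y":0,"z":0.04,"rx":0,"ry":0,"rz":0},
    {"x":0,"y":0,"z":0.04,"rx":0,"ry":0,"rz":0},
    {"x":0,"y":0,"z":0.02,"rx":0,"ry":0,"rz":0},
    {"x":0,"y":0,"z":0,"rx":0,"ry":0,"rz":0},
    {"x":0,"y":0,"z":0,"rx":0,"ry":0,"rz":0},
    {"x":0,"y":0,"z":0,"rx":0,"ry":0,"rz":0},
    {"x":0,"y":0,"z":0,"rx":0,"ry":0,"rz":0},
    {"x":0,"y":0,"z":0,"rx":0,"ry":0,"rz":0}
  ]
}}

```text
t: 5.15
eef_pos: [703.3, -6.0, 33.5]
tcp_rot: [3.141, 0.0, 1.571]
ft_force: [-0.9, -0.1, 1.2]
opening: 0.608
grip_force: 30.0
```

Call:
{"name": "step_arm", "arguments": {
  "plan": [
    {"x":0,"y":0,"z":0,"rx":0,"ry":0,"rz":0},
    {"x":0,"y":0,"z":0,"rx":0,"ry":0,"rz":0},
    {"x":0,"y":0,"z":0,"rx":0,"ry":0,"rz":0},
    {"x":0,"y":0,"z":0,"rx":0,"ry":0,"rz":0},
    {"x":0,"y":0,"z":0,"rx":0,"ry":0,"rz":0},
    {"x":0,"y":0,"z":-0.4,"rx":0,"ry":0,"rz":0},
    {"x":0,"y":0,"z":-0.8,"rx":0,"ry":0,"rz":0},
    {"x":0,"y":0,"z":-1,"rx":0,"ry":0,"rz":0},
    {"x":0,"y":0,"z":-1,"rx":0,"ry":0,"rz":0},
    {"x":0,"y":0,"z":-1,"rx":0,"ry":0,"rz":0}
  ],
  "jaw": -1
}}

```text
t: 5.98
eef_pos: [703.2, -5.9, 140.3]
tcp_rot: [3.141, 0.0, 1.571]
ft_force: [0.1, 0.3, -0.3]
opening: 0.998
grip_force: 0.0
```

```bash
cat >> h.py <<'E'
import json
def plan(p0,y0,p1,y1,n,N=10):
    """rows from pose p0,yaw y0(rad) to p1,y1; smooth over n rows, padded to a multiple of 10"""
    p=np.array(p0,float);y=y0;out=[];p0=np.array(p0,float);p1=np.array(p1,float)
    s=np.linspace(0,1,n+1); w=np.minimum(1,np.minimum(np.arange(1,n+1)/2.5,np.arange(n,0,-1)/2.5)); s=np.r_[0,np.cumsum(w)/w.sum()]
    for k in range(1,n+1):
        d=p0+(p1-p0)*s[k]-p; c,q=np.cos(y),np.sin(y)
        r=np.round([(c*d[0]+q*d[1])/25,(q*d[0]-c*d[1])/25,-d[2]/25,-(y0+(y1-y0)*s[k]-y)/.1],2)
        p+=25*np.array([c*r[0]+q*r[1],q*r[0]-c*r[1],-r[2]]);y-=.1*r[3];out.append(r)
    for i,r in enumerate(out): print(i+1,"x,y,z,rz",*r.tolist())
    print("max",np.abs(out).max())
E
python3 - <<'E'
from h import *
plan((703.2,-5.9,140.5),np.pi/2,(455,-14,255),np.radians(5.7),18)
E
```

```text
1 x,y,z,rz -0.01 -0.24 -0.11 0.36
2 x,y,z,rz -0.03 -0.49 -0.23 0.72
3 x,y,z,rz -0.09 -0.6 -0.27 0.89
4 x,y,z,rz -0.13 -0.59 -0.28 0.9
5 x,y,z,rz -0.19 -0.57 -0.28 0.9
6 x,y,z,rz -0.24 -0.56 -0.28 0.9
7 x,y,z,rz -0.29 -0.53 -0.28 0.89
8 x,y,z,rz -0.34 -0.5 -0.28 0.9
9 x,y,z,rz -0.38 -0.47 -0.28 0.9
10 x,y,z,rz -0.42 -0.44 -0.28 0.89
11 x,y,z,rz -0.46 -0.39 -0.28 0.9
12 x,y,z,rz -0.49 -0.36 -0.28 0.9
13 x,y,z,rz -0.52 -0.3 -0.28 0.9
14 x,y,z,rz -0.55 -0.26 -0.28 0.89
15 x,y,z,rz -0.57 -0.21 -0.28 0.9
16 x,y,z,rz -0.58 -0.16 -0.27 0.9
17 x,y,z,rz -0.48 -0.09 -0.23 0.71
18 x,y,z,rz -0.24 -0.02 -0.11 0.36
max 0.9
```

Call:
{"name": "step_arm", "arguments": {
  "plan": [
    {"x":-0.01,"y":-0.24,"z":-0.11,"rx":0,"ry":0,"rz":0.36},
    {"x":-0.03,"y":-0.49,"z":-0.23,"rx":0,"ry":0,"rz":0.72},
    {"x":-0.09,"y":-0.6,"z":-0.28,"rx":0,"ry":0,"rz":0.9},
    {"x":-0.13,"y":-0.59,"z":-0.28,"rx":0,"ry":0,"rz":0.9},
    {"x":-0.19,"y":-0.57,"z":-0.28,"rx":0,"ry":0,"rz":0.9},
    {"x":-0.24,"y":-0.56,"z":-0.28,"rx":0,"ry":0,"rz":0.9},
    {"x":-0.29,"y":-0.53,"z":-0.28,"rx":0,"ry":0,"rz":0.9},
    {"x":-0.34,"y":-0.5,"z":-0.28,"rx":0,"ry":0,"rz":0.9},
    {"x":-0.38,"y":-0.47,"z":-0.28,"rx":0,"ry":0,"rz":0.9},
    {"x":-0.42,"y":-0.44,"z":-0.28,"rx":0,"ry":0,"rz":0.9}
  ]
}}

```text
t: 6.82
eef_pos: [563.3, -10.3, 204.1]
tcp_rot: [3.141, -0.001, 0.738]
ft_force: [-0.2, -0.6, -0.4]
opening: 0.996
grip_force: 0.0
```

Call:
{"name": "step_arm", "arguments": {
  "plan": [
    {"x":-0.46,"y":-0.39,"z":-0.28,"rx":0,"ry":0,"rz":0.9},
    {"x":-0.49,"y":-0.36,"z":-0.28,"rx":0,"ry":0,"rz":0.9},
    {"x":-0.52,"y":-0.3,"z":-0.28,"rx":0,"ry":0,"rz":0.9},
    {"x":-0.55,"y":-0.26,"z":-0.28,"rx":0,"ry":0,"rz":0.9},
    {"x":-0.57,"y":-0.21,"z":-0.28,"rx":0,"ry":0,"rz":0.9},
    {"x":-0.58,"y":-0.16,"z":-0.28,"rx":0,"ry":0,"rz":0.9},
    {"x":-0.48,"y":-0.09,"z":-0.23,"rx":0,"ry":0,"rz":0.7},
    {"x":-0.24,"y":-0.02,"z":-0.11,"rx":0,"ry":0,"rz":0.3},
    {"x":0,"y":0,"z":0,"rx":0,"ry":0,"rz":0},
    {"x":0,"y":0,"z":0,"rx":0,"ry":0,"rz":0}
  ]
}}

```text
t: 7.65
eef_pos: [455.2, -13.6, 254.2]
tcp_rot: [3.141, -0.002, 0.104]
ft_force: [-0.1, 0.1, 0.2]
opening: 0.998
grip_force: 0.0
```

Run:
```python
from cell import *
from h import *
c=read_camera("wrist");np.savez("pics/w1.npz",**c);cv2.imwrite("pics/w1.png",c["image"][:,:,::-1]);print(state()["eef_pos"],state()["tcp_rot"])
```

```text
[455.42659483 -13.60255523 253.79053536] [ 3.14133209e+00 -1.01713410e-03  1.04037685e-01]
```

View pics/w1.png

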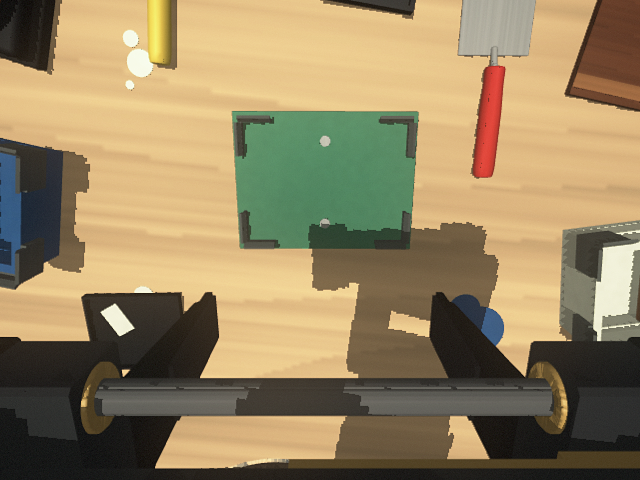

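The wrist view shows the empty base with corners near (233,111), (418,112), (410,248) and (241,248). The white crate is at the right edge, and the small tray is at (133,330).

Run:
```python
from h import *
c=dict(np.load("pics/w1.npz"));H=hsv(c)
m=cv2.inRange(H,(60,60,10),(95,255,255))
g=big(cv2.morphologyEx(m,cv2.MORPH_CLOSE,np.ones((5,5))),(215,95,435,265))
hl=cv2.convexHull(g)
for z in(12,14):print("base",rect(ray(c,hl[:,0],z)))
k=cv2.approxPolyDP(hl,6,True)[:,0];print(k.tolist());q=ray(c,k,14);print(q.round(1).tolist(),"mean",q.mean(0))
# edge lines with yaw
for i in range(len(q)):
    e=q[(i+1)%len(q)]-q[i];print(round(np.hypot(*e),1),round(np.degrees(np.arctan2(e[1],e[0])),1))
P=cloud(c);print("green z",np.nanmedian(P[150:220,270:380,2]))
plan((455.4,-13.6,253.8),0.104,(385,-343,230),np.radians(13.5),18)
```

```text
base c=(479.4,-12.2) long=173 short=132 long-axis yaw=-84.1deg n=16
base c=(479.7,-12.1) long=172 short=132 long-axis yaw=-84.1deg n=16
[[233, 111], [417, 112], [411, 214], [400, 238], [374, 247], [279, 247], [251, 239], [238, 211]]
[[536.3, 79.2], [553.2, -90.2], [457.3, -100.6], [431.7, -93.7], [419.5, -68.8], [409.4, 27.3], [414.9, 56.1], [442.4, 70.5]] mean [458.08944244 -15.02768671]
170.3 -84.3
96.4 -173.8
26.6 164.8
27.6 116.1
96.7 96.0
29.3 79.2
31.0 27.5
94.3 5.3
green z 12.81135808411862
1 x,y,z,rz -0.1 0.31 0.02 -0.03
2 x,y,z,rz -0.21 0.63 0.05 -0.07
3 x,y,z,rz -0.26 0.78 0.06 -0.08
4 x,y,z,rz -0.27 0.77 0.06 -0.08
5 x,y,z,rz -0.27 0.78 0.05 -0.08
6 x,y,z,rz -0.28 0.77 0.06 -0.08
7 x,y,z,rz -0.29 0.77 0.06 -0.08
8 x,y,z,rz -0.29 0.77 0.06 -0.08
9 x,y,z,rz -0.3 0.76 0.06 -0.08
10 x,y,z,rz -0.31 0.76 0.05 -0.08
11 x,y,z,rz -0.31 0.76 0.06 -0.08
12 x,y,z,rz -0.31 0.76 0.06 -0.08
13 x,y,z,rz -0.33 0.76 0.06 -0.08
14 x,y,z,rz -0.33 0.75 0.06 -0.08
15 x,y,z,rz -0.33 0.75 0.05 -0.08
16 x,y,z,rz -0.34 0.75 0.06 -0.08
17 x,y,z,rz -0.28 0.59 0.05 -0.06
18 x,y,z,rz -0.14 0.3 0.02 -0.04
max 0.78
```

Call:
{"name": "step_arm", "arguments": {
  "plan": [
    {"x":-0.1,"y":0.3,"z":0.02,"rx":0,"ry":0,"rz":-0.03},
    {"x":-0.2,"y":0.65,"z":0.05,"rx":0,"ry":0,"rz":-0.07},
    {"x":-0.3,"y":0.9,"z":0.06,"rx":0,"ry":0,"rz":-0.1},
    {"x":-0.35,"y":1,"z":0.06,"rx":0,"ry":0,"rz":-0.1},
    {"x":-0.36,"y":1,"z":0.07,"rx":0,"ry":0,"rz":-0.1},
    {"x":-0.37,"y":1,"z":0.07,"rx":0,"ry":0,"rz":-0.1},
    {"x":-0.38,"y":1,"z":0.07,"rx":0,"ry":0,"rz":-0.1},
    {"x":-0.4,"y":1,"z":0.08,"rx":0,"ry":0,"rz":-0.1},
    {"x":-0.4,"y":1,"z":0.08,"rx":0,"ry":0,"rz":-0.1},
    {"x":-0.4,"y":1,"z":0.08,"rx":0,"ry":0,"rz":-0.1}
  ]
}}

```text
t: 8.53
eef_pos: [405.6, -246.1, 236.9]
tcp_rot: [-3.141, 0.0, 0.194]
ft_force: [0.2, -1.2, 0.1]
opening: 0.999
grip_force: 0.0
```

Call:
{"name": "step_arm", "arguments": {
  "plan": [
    {"x":-0.42,"y":1,"z":0.08,"rx":0,"ry":0,"rz":-0.1},
    {"x":-0.42,"y":1,"z":0.08,"rx":0,"ry":0,"rz":-0.1},
    {"x":-0.42,"y":0.9,"z":0.08,"rx":0,"ry":0,"rz":-0.1},
    {"x":-0.28,"y":0.6,"z":0.07,"rx":0,"ry":0,"rz":-0.1},
    {"x":-0.14,"y":0.3,"z":0,"rx":0,"ry":0,"rz":-0.1},
    {"x":0,"y":0,"z":0,"rx":0,"ry":0,"rz":0},
    {"x":0,"y":0,"z":0,"rx":0,"ry":0,"rz":0},
    {"x":0,"y":0,"z":0,"rx":0,"ry":0,"rz":0},
    {"x":0,"y":0,"z":0,"rx":0,"ry":0,"rz":0},
    {"x":0,"y":0,"z":0,"rx":0,"ry":0,"rz":0}
  ]
}}

```text
t: 9.37
eef_pos: [385.0, -345.2, 229.8]
tcp_rot: [3.141, -0.0, 0.244]
ft_force: [0.3, -0.5, -0.0]
opening: 1.002
grip_force: 0.0
```

Run:
```python
from cell import *
from h import *
c=read_camera("wrist");np.savez("pics/w2.npz",**c);cv2.imwrite("pics/w2.png",c["image"][:,:,::-1]);print(state()["eef_pos"],state()["tcp_rot"])
```

```text
[ 384.96026397 -345.3099816   229.88070318] [ 3.14129544e+00 -2.98339636e-04  2.43743071e-01]
```

View pics/w2.png

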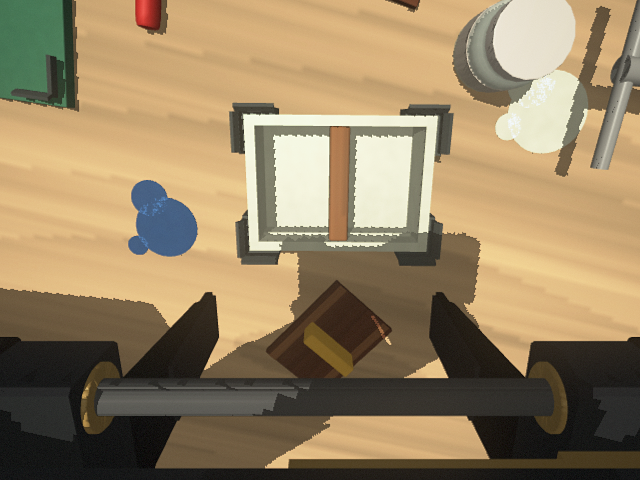

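The wrist view shows the white crate with rim corners near (245,114), (437,116), (432,252) and (249,250), and the brown slat from (340,126) to (340,240).

```bash
cat >> h.py <<'E'
def crate(c,roi,lo,hi,zb=0,lo2=(3,70,60),hi2=(18,255,230)):
    """rim rect (hull of wall colour at rim height) and slat rect"""
    H=hsv(c);z=cloud(c)[...,2]
    m=cv2.inRange(H,lo,hi)&np.uint8(255*((z>zb+50)&(z<zb+68)))
    g=cv2.convexHull(big(cv2.morphologyEx(m,cv2.MORPH_CLOSE,np.ones((3,3))),roi))[:,0]
    print("rim",rect(ray(c,g,zb+60)))
    s=cv2.inRange(H,lo2,hi2)&np.uint8(255*((z>zb+48)&(z<zb+68)))
    g=big(cv2.morphologyEx(s,cv2.MORPH_OPEN,np.ones((3,3))),roi);print("slat",rect(ray(c,g,zb+58)), "z",np.nanmedian(z[g[:,1],g[:,0]]).round(1))
E
python3 - <<'E'
from h import *
c=dict(np.load("pics/w2.npz"))
crate(c,(222,95,460,270),(0,0,90),(179,90,255))
E
```

```text
rim c=(418.6,-349.4) long=159 short=112 long-axis yaw=-76.0deg n=14
slat c=(418.8,-349.2) long=92 short=16 long-axis yaw=13.6deg n=278 z 56.0
```

Call:
{"name": "step_arm", "arguments": {
  "plan": [
    {"x":0.2,"y":0.1,"z":0.4,"rx":0,"ry":0,"rz":0.07},
    {"x":0.4,"y":0.14,"z":0.8,"rx":0,"ry":0,"rz":0},
    {"x":0.4,"y":0.14,"z":0.8,"rx":0,"ry":0,"rz":0},
    {"x":0.27,"y":0.1,"z":0.8,"rx":0,"ry":0,"rz":0},
    {"x":0,"y":0,"z":0.8,"rx":0,"ry":0,"rz":0},
    {"x":0,"y":0,"z":0.8,"rx":0,"ry":0,"rz":0},
    {"x":0,"y":0,"z":0.8,"rx":0,"ry":0,"rz":0},
    {"x":0,"y":0,"z":0.5,"rx":0,"ry":0,"rz":0},
    {"x":0,"y":0,"z":0.3,"rx":0,"ry":0,"rz":0},
    {"x":0,"y":0,"z":0.2,"rx":0,"ry":0,"rz":0}
  ]
}}

```text
t: 10.25
eef_pos: [418.4, -349.7, 73.4]
tcp_rot: [-3.14, 0.001, 0.236]
ft_force: [0.3, -0.3, 0.4]
opening: 0.999
grip_force: 0.0
```

Call:
{"name": "step_arm", "arguments": {
  "plan": [
    {"x":0,"y":0,"z":0.3,"rx":0,"ry":0,"rz":0},
    {"x":0,"y":0,"z":0.4,"rx":0,"ry":0,"rz":0},
    {"x":0,"y":0,"z":0.4,"rx":0,"ry":0,"rz":0},
    {"x":0,"y":0,"z":0.4,"rx":0,"ry":0,"rz":0},
    {"x":0,"y":0,"z":0.3,"rx":0,"ry":0,"rz":0},
    {"x":0,"y":0,"z":0.2,"rx":0,"ry":0,"rz":0},
    {"x":0,"y":0,"z":0.1,"rx":0,"ry":0,"rz":0},
    {"x":0,"y":0,"z":0.1,"rx":0,"ry":0,"rz":0},
    {"x":0,"y":0,"z":0,"rx":0,"ry":0,"rz":0},
    {"x":0,"y":0,"z":0,"rx":0,"ry":0,"rz":0}
  ]
}}

```text
t: 11.08
eef_pos: [418.4, -350.2, 19.8]
tcp_rot: [3.141, -0.0, 0.236]
ft_force: [0.0, 1.2, -0.1]
opening: 1.0
grip_force: 0.0
```

Call:
{"name": "step_arm", "arguments": {
  "plan": [
    {"x":0,"y":0,"z":0,"rx":0,"ry":0,"rz":0},
    {"x":0,"y":0,"z":0,"rx":0,"ry":0,"rz":0},
    {"x":0,"y":0,"z":0,"rx":0,"ry":0,"rz":0},
    {"x":0,"y":0,"z":0,"rx":0,"ry":0,"rz":0},
    {"x":0,"y":0,"z":0,"rx":0,"ry":0,"rz":0},
    {"x":0,"y":0,"z":0,"rx":0,"ry":0,"rz":0},
    {"x":0,"y":0,"z":0,"rx":0,"ry":0,"rz":0},
    {"x":0,"y":0,"z":0,"rx":0,"ry":0,"rz":0},
    {"x":0,"y":0,"z":0,"rx":0,"ry":0,"rz":0},
    {"x":0,"y":0,"z":0,"rx":0,"ry":0,"rz":0}
  ],
  "jaw": 1
}}

```text
t: 11.92
eef_pos: [418.4, -350.1, 19.6]
tcp_rot: [-3.142, -0.0, 0.236]
ft_force: [1.3, -0.0, 0.2]
opening: 0.354
grip_force: 0.0
```

Call:
{"name": "step_arm", "arguments": {
  "plan": [
    {"x":0,"y":0,"z":0,"rx":0,"ry":0,"rz":0},
    {"x":0,"y":0,"z":0,"rx":0,"ry":0,"rz":0},
    {"x":0,"y":0,"z":0,"rx":0,"ry":0,"rz":0},
    {"x":0,"y":0,"z":0,"rx":0,"ry":0,"rz":0},
    {"x":0,"y":0,"z":0,"rx":0,"ry":0,"rz":0},
    {"x":0,"y":0,"z":0,"rx":0,"ry":0,"rz":0},
    {"x":0,"y":0,"z":-0.2,"rx":0,"ry":0,"rz":0},
    {"x":0,"y":0,"z":-0.5,"rx":0,"ry":0,"rz":0},
    {"x":0,"y":0,"z":-0.8,"rx":0,"ry":0,"rz":0},
    {"x":0,"y":0,"z":-0.8,"rx":0,"ry":0,"rz":0}
  ]
}}

```text
t: 12.75
eef_pos: [417.9, -349.7, 77.3]
tcp_rot: [-3.14, 0.001, 0.236]
ft_force: [-0.4, -0.7, -5.1]
opening: 0.166
grip_force: 30.0
```

Run:
```python
from cell import *
from h import *
s=state();print(s["eef_pos"],s["tcp_rot"],s["opening"],s["grip_force"],s["ft_force"])
ya=np.radians(5.85);t=np.array([479.6,-12.1])-0.6*np.array([np.cos(ya),np.sin(ya)])
plan(s["eef_pos"]-[0,0,2],s["tcp_rot"][2],(*t,95),ya,19)
```

```text
[ 417.90612976 -349.66406319   77.31718539] [-3.13973070e+00  9.95945888e-04  2.35781987e-01] 0.16637638671450286 29.999339282512665 [-0.37025948 -0.66660304 -5.05970744]
1 x,y,z,rz 0.13 -0.29 -0.02 0.03
2 x,y,z,rz 0.25 -0.58 -0.03 0.06
3 x,y,z,rz 0.31 -0.72 -0.05 0.08
4 x,y,z,rz 0.31 -0.73 -0.04 0.08
5 x,y,z,rz 0.3 -0.73 -0.05 0.07
6 x,y,z,rz 0.29 -0.73 -0.05 0.08
7 x,y,z,rz 0.29 -0.73 -0.04 0.08
8 x,y,z,rz 0.28 -0.74 -0.05 0.07
9 x,y,z,rz 0.28 -0.74 -0.04 0.08
10 x,y,z,rz 0.27 -0.74 -0.05 0.08
11 x,y,z,rz 0.27 -0.74 -0.04 0.07
12 x,y,z,rz 0.26 -0.74 -0.05 0.08
13 x,y,z,rz 0.25 -0.75 -0.04 0.08
14 x,y,z,rz 0.25 -0.75 -0.05 0.07
15 x,y,z,rz 0.24 -0.75 -0.04 0.08
16 x,y,z,rz 0.24 -0.75 -0.05 0.08
17 x,y,z,rz 0.23 -0.75 -0.04 0.07
18 x,y,z,rz 0.18 -0.61 -0.04 0.07
19 x,y,z,rz 0.09 -0.3 -0.02 0.03
max 0.75
```

Call:
{"name": "step_arm", "arguments": {
  "plan": [
    {"x":0.13,"y":-0.29,"z":-0.2,"rx":0,"ry":0,"rz":0.03},
    {"x":0.25,"y":-0.58,"z":-0.2,"rx":0,"ry":0,"rz":0.06},
    {"x":0.31,"y":-0.72,"z":-0.2,"rx":0,"ry":0,"rz":0.08},
    {"x":0.31,"y":-0.73,"z":-0.1,"rx":0,"ry":0,"rz":0.08},
    {"x":0.3,"y":-0.73,"z":0,"rx":0,"ry":0,"rz":0.07},
    {"x":0.29,"y":-0.73,"z":0,"rx":0,"ry":0,"rz":0.08},
    {"x":0.29,"y":-0.73,"z":0,"rx":0,"ry":0,"rz":0.08},
    {"x":0.28,"y":-0.74,"z":0,"rx":0,"ry":0,"rz":0.07},
    {"x":0.28,"y":-0.74,"z":0,"rx":0,"ry":0,"rz":0.08},
    {"x":0.27,"y":-0.74,"z":0,"rx":0,"ry":0,"rz":0.08}
  ]
}}

```text
t: 13.58
eef_pos: [450.2, -170.0, 94.1]
tcp_rot: [-3.141, 0.001, 0.164]
ft_force: [0.2, 0.0, -4.3]
opening: 0.169
grip_force: 30.0
```

Call:
{"name": "step_arm", "arguments": {
  "plan": [
    {"x":0.27,"y":-0.74,"z":0,"rx":0,"ry":0,"rz":0.07},
    {"x":0.26,"y":-0.74,"z":0,"rx":0,"ry":0,"rz":0.08},
    {"x":0.25,"y":-0.75,"z":0,"rx":0,"ry":0,"rz":0.08},
    {"x":0.25,"y":-0.75,"z":0,"rx":0,"ry":0,"rz":0.07},
    {"x":0.24,"y":-0.75,"z":0,"rx":0,"ry":0,"rz":0.08},
    {"x":0.24,"y":-0.75,"z":0,"rx":0,"ry":0,"rz":0.08},
    {"x":0.23,"y":-0.75,"z":0,"rx":0,"ry":0,"rz":0.07},
    {"x":0.18,"y":-0.61,"z":0,"rx":0,"ry":0,"rz":0.07},
    {"x":0.09,"y":-0.3,"z":0,"rx":0,"ry":0,"rz":0.03},
    {"x":0,"y":0,"z":0,"rx":0,"ry":0,"rz":0}
  ]
}}

```text
t: 14.42
eef_pos: [479.1, -11.2, 94.3]
tcp_rot: [-3.141, 0.001, 0.104]
ft_force: [0.4, -0.2, -5.3]
opening: 0.166
grip_force: 30.0
```

Run:
```python
from cell import *
from h import *
s=state();print(s["eef_pos"],s["tcp_rot"],s["opening"],s["grip_force"],s["ft_force"],s["moment"])
c=read_camera("wrist");np.savez("pics/w3.npz",**c);cv2.imwrite("pics/w3.png",c["image"][:,:,::-1])
P=cloud(c);crate(c,(150,60,500,330),(0,0,90),(179,90,255),zb=s["eef_pos"][2]-20)
ya=np.radians(5.85);t=np.array([479.6,-12.1])-0.6*np.array([np.cos(ya),np.sin(ya)])
plan(s["eef_pos"],s["tcp_rot"][2],(*t,s["eef_pos"][2]),ya,1)
```

```text
[479.05606994 -11.20046273  94.25863437] [-3.14132766e+00  5.82547193e-04  1.03640487e-01] 0.1660764324323311 29.99955117702484 [ 0.39337191 -0.21557972 -5.33494791] [ 0.00758897  0.10732348 -0.04066249]
rim c=(524.2,-6.6) long=111 short=24 long-axis yaw=-84.0deg n=9
slat c=(509.4,-7.8) long=32 short=16 long-axis yaw=6.0deg n=268 z 130.5
1 x,y,z,rz -0.01 0.04 -0.0 0.02
max 0.04
```

View pics/w3.png

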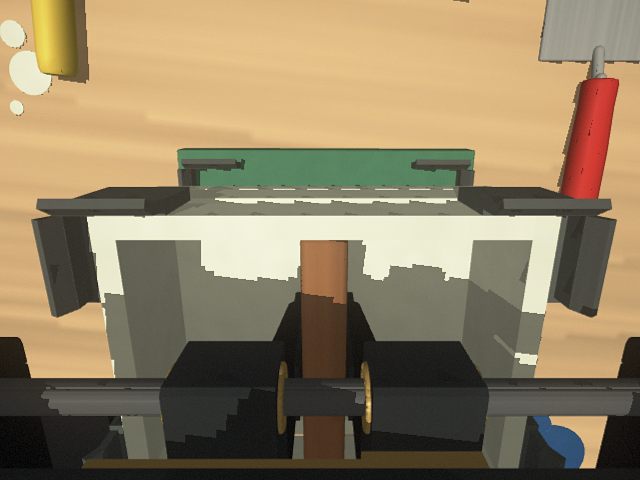

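The wrist view shows the white crate level in the gripper above the base. The base's far edge runs from (178,150) to (474,150), and the crate's far iron pair is centred at u≈324, so the two are aligned laterally.

Call:
{"name": "step_arm", "arguments": {
  "plan": [
    {"x":0,"y":0.04,"z":0.2,"rx":0,"ry":0,"rz":0.02},
    {"x":0,"y":0,"z":0.4,"rx":0,"ry":0,"rz":0},
    {"x":0,"y":0,"z":0.4,"rx":0,"ry":0,"rz":0},
    {"x":0,"y":0,"z":0.3,"rx":0,"ry":0,"rz":0},
    {"x":0,"y":0,"z":0.2,"rx":0,"ry":0,"rz":0},
    {"x":0,"y":0,"z":0.15,"rx":0,"ry":0,"rz":0},
    {"x":0,"y":0,"z":0.1,"rx":0,"ry":0,"rz":0},
    {"x":0,"y":0,"z":0.1,"rx":0,"ry":0,"rz":0},
    {"x":0,"y":0,"z":0.1,"rx":0,"ry":0,"rz":0},
    {"x":0,"y":0,"z":0.1,"rx":0,"ry":0,"rz":0}
  ]
}}

```text
t: 15.3
eef_pos: [479.7, -13.7, 43.4]
tcp_rot: [3.141, -0.001, 0.1]
ft_force: [0.1, 0.4, -5.6]
opening: 0.166
grip_force: 30.0
```

Run:
```python
from cell import *
import numpy as np
for i in range(4):
    read_camera("wrist"); s=state();print(np.round(s["eef_pos"],2),np.round(s["tcp_rot"],4),np.round(s["ft_force"],1),np.round(s["moment"],2))
```

```text
[479.42 -13.62  43.02] [3.1416 0.     0.0999] [-0.7  0.7 -6. ] [ 0.04  0.21 -0.07]
[479.41 -13.6   43.21] [-3.1415e+00  2.0000e-04  9.9900e-02] [-0.3 -0.6 -5.2] [ 0.06  0.15 -0.01]
[479.48 -13.61  43.37] [-3.1416 -0.      0.0999] [-0.3  0.5 -5.6] [ 0.07  0.12 -0.  ]
[479.52 -13.61  43.46] [ 3.1416e+00 -2.0000e-04  9.9900e-02] [ 0.4  0.  -5.9] [0.09 0.11 0.07]
```

Call:
{"name": "step_arm", "arguments": {
  "plan": [
    {"x":0,"y":-0.06,"z":0,"rx":0,"ry":0,"rz":0},
    {"x":0,"y":0,"z":0,"rx":0,"ry":0,"rz":0},
    {"x":0,"y":0,"z":0.05,"rx":0,"ry":0,"rz":0},
    {"x":0,"y":0,"z":0.06,"rx":0,"ry":0,"rz":0},
    {"x":0,"y":0,"z":0.06,"rx":0,"ry":0,"rz":0},
    {"x":0,"y":0,"z":0.06,"rx":0,"ry":0,"rz":0},
    {"x":0,"y":0,"z":0.06,"rx":0,"ry":0,"rz":0},
    {"x":0,"y":0,"z":0.05,"rx":0,"ry":0,"rz":0},
    {"x":0,"y":0,"z":0,"rx":0,"ry":0,"rz":0},
    {"x":0,"y":0,"z":0,"rx":0,"ry":0,"rz":0}
  ]
}}

```text
t: 16.33
eef_pos: [479.3, -12.1, 34.8]
tcp_rot: [-3.142, 0.0, 0.1]
ft_force: [0.6, -1.0, -6.0]
opening: 0.167
grip_force: 30.0
```

Call:
{"name": "step_arm", "arguments": {
  "plan": [
    {"x":0,"y":0,"z":0.03,"rx":0,"ry":0,"rz":0},
    {"x":0,"y":0,"z":0.03,"rx":0,"ry":0,"rz":0},
    {"x":0,"y":0,"z":0.02,"rx":0,"ry":0,"rz":0},
    {"x":0,"y":0,"z":0,"rx":0,"ry":0,"rz":0},
    {"x":0,"y":0,"z":0,"rx":0,"ry":0,"rz":0},
    {"x":0,"y":0,"z":0,"rx":0,"ry":0,"rz":0},
    {"x":0,"y":0,"z":0,"rx":0,"ry":0,"rz":0},
    {"x":0,"y":0,"z":0,"rx":0,"ry":0,"rz":0},
    {"x":0,"y":0,"z":0,"rx":0,"ry":0,"rz":0},
    {"x":0,"y":0,"z":0,"rx":0,"ry":0,"rz":0}
  ]
}}

```text
t: 17.17
eef_pos: [479.4, -12.2, 33.6]
tcp_rot: [3.141, -0.001, 0.1]
ft_force: [-2.3, -0.2, 8.7]
opening: 0.165
grip_force: 30.0
```

Call:
{"name": "step_arm", "arguments": {
  "plan": [
    {"x":0,"y":0,"z":0,"rx":0,"ry":0,"rz":0},
    {"x":0,"y":0,"z":0,"rx":0,"ry":0,"rz":0},
    {"x":0,"y":0,"z":0,"rx":0,"ry":0,"rz":0},
    {"x":0,"y":0,"z":0,"rx":0,"ry":0,"rz":0},
    {"x":0,"y":0,"z":0,"rx":0,"ry":0,"rz":0},
    {"x":0,"y":0,"z":0,"rx":0,"ry":0,"rz":0},
    {"x":0,"y":0,"z":-0.3,"rx":0,"ry":0,"rz":0},
    {"x":0,"y":0,"z":-0.7,"rx":0,"ry":0,"rz":0},
    {"x":0,"y":0,"z":-1,"rx":0,"ry":0,"rz":0},
    {"x":0,"y":0,"z":-1,"rx":0,"ry":0,"rz":0}
  ],
  "jaw": -1
}}

```text
t: 18.0
eef_pos: [478.9, -12.1, 108.9]
tcp_rot: [-3.141, 0.001, 0.1]
ft_force: [-0.1, 0.3, 0.2]
opening: 0.812
grip_force: 0.0
```

Run:
```python
from cell import *
from h import *
s=state();print(s["eef_pos"],s["tcp_rot"],s["opening"],s["ft_force"])
plan(s["eef_pos"]+[0,0,6],s["tcp_rot"][2],(420,-10,256),0.10,8)
plan((420,-10,256),0.1,(403,328,230),np.radians(-6.5),17)
```

```text
[478.89835238 -12.07463402 108.90880369] [-3.14124678e+00  1.26926775e-03  9.97786104e-02] 0.811774919843078 [-0.13326619  0.25380357  0.20624101]
1 x,y,z,rz -0.15 -0.02 -0.35 -0.0
2 x,y,z,rz -0.29 -0.04 -0.71 -0.0
3 x,y,z,rz -0.36 -0.05 -0.88 -0.0
4 x,y,z,rz -0.37 -0.05 -0.88 -0.0
5 x,y,z,rz -0.36 -0.05 -0.88 -0.0
6 x,y,z,rz -0.37 -0.05 -0.89 -0.0
7 x,y,z,rz -0.29 -0.04 -0.7 -0.0
8 x,y,z,rz -0.15 -0.02 -0.35 -0.0
max 0.89
1 x,y,z,rz 0.02 -0.35 0.03 0.06
2 x,y,z,rz 0.03 -0.7 0.05 0.11
3 x,y,z,rz 0.03 -0.88 0.07 0.13
4 x,y,z,rz 0.01 -0.88 0.07 0.14
5 x,y,z,rz 0.01 -0.88 0.06 0.14
6 x,y,z,rz -0.01 -0.88 0.07 0.14
7 x,y,z,rz -0.02 -0.88 0.07 0.14
8 x,y,z,rz -0.03 -0.88 0.07 0.14
9 x,y,z,rz -0.04 -0.87 0.06 0.14
10 x,y,z,rz -0.06 -0.88 0.07 0.14
11 x,y,z,rz -0.07 -0.88 0.07 0.13
12 x,y,z,rz -0.08 -0.87 0.07 0.14
13 x,y,z,rz -0.09 -0.88 0.06 0.14
14 x,y,z,rz -0.11 -0.87 0.07 0.14
15 x,y,z,rz -0.11 -0.87 0.07 0.14
16 x,y,z,rz -0.11 -0.7 0.05 0.11
17 x,y,z,rz -0.05 -0.34 0.03 0.05
max 0.88
```

Call:
{"name": "step_arm", "arguments": {
  "plan": [
    {"x":-0.1,"y":0,"z":-0.7,"rx":0,"ry":0,"rz":0},
    {"x":-0.2,"y":0,"z":-0.9,"rx":0,"ry":0,"rz":0},
    {"x":-0.2,"y":0,"z":-0.9,"rx":0,"ry":0,"rz":0},
    {"x":-0.22,"y":0,"z":-0.9,"rx":0,"ry":0,"rz":0},
    {"x":-0.2,"y":0,"z":-0.9,"rx":0,"ry":0,"rz":0},
    {"x":-0.2,"y":0,"z":-0.9,"rx":0,"ry":0,"rz":0},
    {"x":-0.15,"y":0,"z":-0.5,"rx":0,"ry":0,"rz":0},
    {"x":-0.1,"y":0,"z":-0.2,"rx":0,"ry":0,"rz":0},
    {"x":0,"y":0,"z":0,"rx":0,"ry":0,"rz":0},
    {"x":0,"y":0,"z":0,"rx":0,"ry":0,"rz":0}
  ]
}}

```text
t: 18.83
eef_pos: [445.0, -15.5, 255.1]
tcp_rot: [-3.142, 0.0, 0.1]
ft_force: [0.0, 0.2, 0.4]
opening: 1.0
grip_force: 0.0
```

Run:
```python
from cell import *
from h import *
s=state();print(s["eef_pos"],s["tcp_rot"])
c=read_camera("wrist");np.savez("pics/w4.npz",**c);cv2.imwrite("pics/w4.png",c["image"][:,:,::-1])
crate(c,(200,60,460,280),(0,0,90),(179,90,255),zb=14)
plan(s["eef_pos"],s["tcp_rot"][2],(403,328,230),np.radians(-6.5),17)
```

```text
[444.98754349 -15.53344216 255.12325282] [-3.14154527e+00  7.39051013e-05  9.96522092e-02]
rim c=(479.3,-11.8) long=159 short=112 long-axis yaw=-84.3deg n=11
slat c=(480.0,-12.1) long=91 short=15 long-axis yaw=5.4deg n=260 z 70.2
1 x,y,z,rz -0.01 -0.36 0.03 0.06
2 x,y,z,rz -0.02 -0.72 0.05 0.11
3 x,y,z,rz -0.03 -0.9 0.06 0.13
4 x,y,z,rz -0.05 -0.89 0.07 0.14
5 x,y,z,rz -0.06 -0.9 0.06 0.14
6 x,y,z,rz -0.07 -0.9 0.07 0.14
7 x,y,z,rz -0.09 -0.89 0.06 0.14
8 x,y,z,rz -0.09 -0.9 0.07 0.14
9 x,y,z,rz -0.11 -0.89 0.07 0.13
10 x,y,z,rz -0.12 -0.89 0.06 0.14
11 x,y,z,rz -0.14 -0.89 0.07 0.14
12 x,y,z,rz -0.14 -0.89 0.06 0.14
13 x,y,z,rz -0.16 -0.88 0.07 0.14
14 x,y,z,rz -0.17 -0.88 0.06 0.14
15 x,y,z,rz -0.18 -0.88 0.07 0.13
16 x,y,z,rz -0.16 -0.7 0.05 0.12
17 x,y,z,rz -0.08 -0.35 0.02 0.05
max 0.9
```

View pics/w4.png

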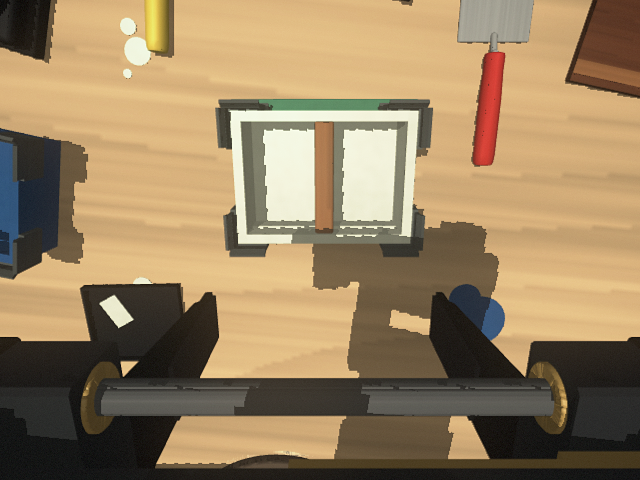

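The white crate sits squarely on the base, with the slat from (324,122) to (324,232). Measured centre is (480,-12).

Call:
{"name": "step_arm", "arguments": {
  "plan": [
    {"x":-0.01,"y":-0.36,"z":0.03,"rx":0,"ry":0,"rz":0.06},
    {"x":-0.02,"y":-0.72,"z":0.05,"rx":0,"ry":0,"rz":0.11},
    {"x":-0.03,"y":-0.9,"z":0.06,"rx":0,"ry":0,"rz":0.13},
    {"x":-0.05,"y":-0.9,"z":0.07,"rx":0,"ry":0,"rz":0.14},
    {"x":-0.06,"y":-0.9,"z":0.06,"rx":0,"ry":0,"rz":0.14},
    {"x":-0.07,"y":-0.9,"z":0.07,"rx":0,"ry":0,"rz":0.14},
    {"x":-0.09,"y":-0.9,"z":0.06,"rx":0,"ry":0,"rz":0.14},
    {"x":-0.09,"y":-0.9,"z":0.07,"rx":0,"ry":0,"rz":0.14},
    {"x":-0.11,"y":-0.9,"z":0.07,"rx":0,"ry":0,"rz":0.13},
    {"x":-0.12,"y":-0.9,"z":0.06,"rx":0,"ry":0,"rz":0.14}
  ]
}}

```text
t: 19.72
eef_pos: [419.7, 191.8, 239.1]
tcp_rot: [3.141, 0.002, -0.028]
ft_force: [0.8, -0.1, 0.9]
opening: 1.001
grip_force: 0.0
```

Call:
{"name": "step_arm", "arguments": {
  "plan": [
    {"x":-0.14,"y":-0.9,"z":0.07,"rx":0,"ry":0,"rz":0.14},
    {"x":-0.14,"y":-0.9,"z":0.06,"rx":0,"ry":0,"rz":0.14},
    {"x":-0.16,"y":-0.88,"z":0.07,"rx":0,"ry":0,"rz":0.14},
    {"x":-0.17,"y":-0.88,"z":0.06,"rx":0,"ry":0,"rz":0.14},
    {"x":-0.18,"y":-0.8,"z":0.07,"rx":0,"ry":0,"rz":0.13},
    {"x":-0.16,"y":-0.65,"z":0.05,"rx":0,"ry":0,"rz":0.12},
    {"x":-0.08,"y":-0.35,"z":0.02,"rx":0,"ry":0,"rz":0.05},
    {"x":0,"y":0,"z":0,"rx":0,"ry":0,"rz":0},
    {"x":0,"y":0,"z":0,"rx":0,"ry":0,"rz":0},
    {"x":0,"y":0,"z":0,"rx":0,"ry":0,"rz":0}
  ]
}}

```text
t: 20.55
eef_pos: [403.0, 325.4, 230.1]
tcp_rot: [3.141, 0.0, -0.113]
ft_force: [0.2, -0.4, 0.3]
opening: 1.0
grip_force: 0.0
```

Run:
```python
from cell import *
from h import *
s=state();print(s["eef_pos"],s["tcp_rot"])
c=read_camera("wrist");np.savez("pics/w5.npz",**c);cv2.imwrite("pics/w5.png",c["image"][:,:,::-1])
crate(c,(200,60,480,300),(98,80,20),(128,255,255))
```

```text
[402.95241214 325.38072454 230.06983499] [ 3.14097651e+00  4.58859454e-04 -1.13223496e-01]
rim c=(435.5,328.6) long=150 short=109 long-axis yaw=83.2deg n=14
slat c=(435.6,328.5) long=92 short=15 long-axis yaw=-7.1deg n=265 z 56.1
```

View pics/w5.png

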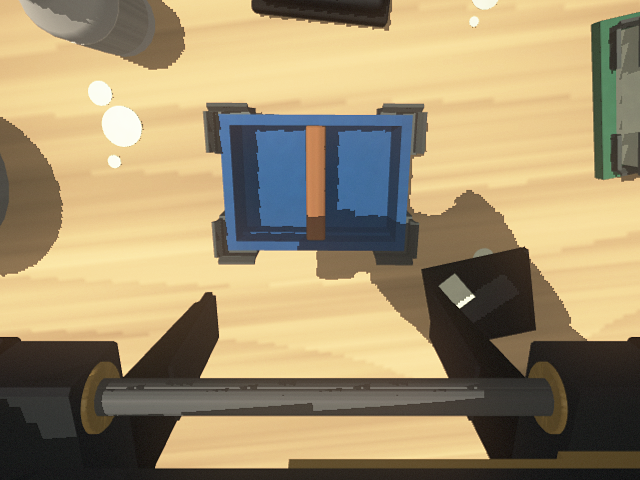

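The blue crate's rim corners are near (220,115), (412,115), (405,250) and (227,250), and its slat runs from (316,126) to (316,240).

Call:
{"name": "step_arm", "arguments": {
  "plan": [
    {"x":0.2,"y":-0.05,"z":0.4,"rx":0,"ry":0,"rz":0.09},
    {"x":0.4,"y":-0.08,"z":0.8,"rx":0,"ry":0,"rz":0},
    {"x":0.4,"y":-0.08,"z":0.8,"rx":0,"ry":0,"rz":0},
    {"x":0.28,"y":-0.06,"z":0.8,"rx":0,"ry":0,"rz":0},
    {"x":0,"y":0,"z":0.8,"rx":0,"ry":0,"rz":0},
    {"x":0,"y":0,"z":0.8,"rx":0,"ry":0,"rz":0},
    {"x":0,"y":0,"z":0.8,"rx":0,"ry":0,"rz":0},
    {"x":0,"y":0,"z":0.5,"rx":0,"ry":0,"rz":0},
    {"x":0,"y":0,"z":0.3,"rx":0,"ry":0,"rz":0},
    {"x":0,"y":0,"z":0.2,"rx":0,"ry":0,"rz":0}
  ]
}}

```text
t: 21.43
eef_pos: [435.6, 328.3, 74.2]
tcp_rot: [3.141, 0.001, -0.123]
ft_force: [0.3, 0.0, -0.3]
opening: 1.001
grip_force: 0.0
```

Call:
{"name": "step_arm", "arguments": {
  "plan": [
    {"x":0,"y":0,"z":0.3,"rx":0,"ry":0,"rz":0},
    {"x":0,"y":0,"z":0.4,"rx":0,"ry":0,"rz":0},
    {"x":0,"y":0,"z":0.4,"rx":0,"ry":0,"rz":0},
    {"x":0,"y":0,"z":0.4,"rx":0,"ry":0,"rz":0},
    {"x":0,"y":0,"z":0.3,"rx":0,"ry":0,"rz":0},
    {"x":0,"y":0,"z":0.2,"rx":0,"ry":0,"rz":0},
    {"x":0,"y":0,"z":0.1,"rx":0,"ry":0,"rz":0},
    {"x":0,"y":0,"z":0.1,"rx":0,"ry":0,"rz":0},
    {"x":0,"y":0,"z":0,"rx":0,"ry":0,"rz":0},
    {"x":0,"y":0,"z":0,"rx":0,"ry":0,"rz":0}
  ]
}}

```text
t: 22.27
eef_pos: [435.6, 329.0, 20.6]
tcp_rot: [-3.141, -0.0, -0.122]
ft_force: [-0.3, 0.2, -0.5]
opening: 0.999
grip_force: 0.0
```

Call:
{"name": "step_arm", "arguments": {
  "plan": [
    {"x":0,"y":0,"z":0,"rx":0,"ry":0,"rz":0},
    {"x":0,"y":0,"z":0,"rx":0,"ry":0,"rz":0},
    {"x":0,"y":0,"z":0,"rx":0,"ry":0,"rz":0},
    {"x":0,"y":0,"z":0,"rx":0,"ry":0,"rz":0},
    {"x":0,"y":0,"z":0,"rx":0,"ry":0,"rz":0},
    {"x":0,"y":0,"z":0,"rx":0,"ry":0,"rz":0},
    {"x":0,"y":0,"z":0,"rx":0,"ry":0,"rz":0},
    {"x":0,"y":0,"z":0,"rx":0,"ry":0,"rz":0},
    {"x":0,"y":0,"z":0,"rx":0,"ry":0,"rz":0},
    {"x":0,"y":0,"z":0,"rx":0,"ry":0,"rz":0}
  ],
  "jaw": 1
}}

```text
t: 23.1
eef_pos: [435.5, 328.9, 20.4]
tcp_rot: [-3.142, -0.0, -0.122]
ft_force: [-0.1, 0.2, 0.2]
opening: 0.359
grip_force: 0.0
```

Call:
{"name": "step_arm", "arguments": {
  "plan": [
    {"x":0,"y":0,"z":0,"rx":0,"ry":0,"rz":0},
    {"x":0,"y":0,"z":0,"rx":0,"ry":0,"rz":0},
    {"x":0,"y":0,"z":0,"rx":0,"ry":0,"rz":0},
    {"x":0,"y":0,"z":0,"rx":0,"ry":0,"rz":0},
    {"x":0,"y":0,"z":0,"rx":0,"ry":0,"rz":0},
    {"x":0,"y":0,"z":0,"rx":0,"ry":0,"rz":0},
    {"x":0,"y":0,"z":-0.2,"rx":0,"ry":0,"rz":0},
    {"x":0,"y":0,"z":-0.5,"rx":0,"ry":0,"rz":0},
    {"x":0,"y":0,"z":-0.8,"rx":0,"ry":0,"rz":0},
    {"x":0,"y":0,"z":-0.8,"rx":0,"ry":0,"rz":0}
  ]
}}

```text
t: 23.93
eef_pos: [435.0, 328.7, 78.1]
tcp_rot: [3.14, 0.002, -0.122]
ft_force: [0.2, -0.1, -3.7]
opening: 0.172
grip_force: 30.0
```

Run:
```python
from cell import *
from h import *
s=state();print(s["eef_pos"],s["tcp_rot"],s["opening"],s["grip_force"],s["ft_force"])
plan(s["eef_pos"]+[0,0,2],s["tcp_rot"][2],(479.8,-12.1,150),np.radians(5.6),19)
```

```text
[434.98900323 328.65955708  78.14558368] [ 3.14040956e+00  1.51549944e-03 -1.22196802e-01] 0.1717257122363787 29.996000826358795 [ 0.21409741 -0.06920868 -3.74351207]
1 x,y,z,rz 0.08 0.31 -0.06 -0.05
2 x,y,z,rz 0.15 0.61 -0.13 -0.1
3 x,y,z,rz 0.19 0.77 -0.16 -0.13
4 x,y,z,rz 0.18 0.77 -0.16 -0.12
5 x,y,z,rz 0.16 0.77 -0.16 -0.13
6 x,y,z,rz 0.16 0.77 -0.17 -0.13
7 x,y,z,rz 0.15 0.78 -0.16 -0.12
8 x,y,z,rz 0.14 0.78 -0.16 -0.13
9 x,y,z,rz 0.12 0.78 -0.16 -0.13
10 x,y,z,rz 0.12 0.78 -0.16 -0.12
11 x,y,z,rz 0.11 0.78 -0.16 -0.13
12 x,y,z,rz 0.1 0.79 -0.16 -0.13
13 x,y,z,rz 0.08 0.78 -0.16 -0.12
14 x,y,z,rz 0.08 0.79 -0.16 -0.13
15 x,y,z,rz 0.07 0.78 -0.16 -0.12
16 x,y,z,rz 0.06 0.79 -0.16 -0.13
17 x,y,z,rz 0.05 0.79 -0.16 -0.13
18 x,y,z,rz 0.03 0.63 -0.13 -0.1
19 x,y,z,rz 0.01 0.32 -0.06 -0.05
max 0.79
```

Call:
{"name": "step_arm", "arguments": {
  "plan": [
    {"x":0.08,"y":0.31,"z":-0.3,"rx":0,"ry":0,"rz":-0.05},
    {"x":0.15,"y":0.61,"z":-0.5,"rx":0,"ry":0,"rz":-0.1},
    {"x":0.19,"y":0.77,"z":-0.5,"rx":0,"ry":0,"rz":-0.13},
    {"x":0.18,"y":0.77,"z":-0.5,"rx":0,"ry":0,"rz":-0.12},
    {"x":0.16,"y":0.77,"z":-0.5,"rx":0,"ry":0,"rz":-0.13},
    {"x":0.16,"y":0.77,"z":-0.3,"rx":0,"ry":0,"rz":-0.13},
    {"x":0.15,"y":0.78,"z":-0.2,"rx":0,"ry":0,"rz":-0.12},
    {"x":0.14,"y":0.78,"z":0,"rx":0,"ry":0,"rz":-0.13},
    {"x":0.12,"y":0.78,"z":0,"rx":0,"ry":0,"rz":-0.13},
    {"x":0.12,"y":0.78,"z":0,"rx":0,"ry":0,"rz":-0.12}
  ]
}}

```text
t: 24.77
eef_pos: [458.7, 147.3, 147.6]
tcp_rot: [3.141, 0.0, -0.005]
ft_force: [0.7, 0.6, -3.9]
opening: 0.167
grip_force: 30.0
```

Call:
{"name": "step_arm", "arguments": {
  "plan": [
    {"x":0.11,"y":0.78,"z":0,"rx":0,"ry":0,"rz":-0.13},
    {"x":0.1,"y":0.79,"z":0,"rx":0,"ry":0,"rz":-0.13},
    {"x":0.08,"y":0.78,"z":0,"rx":0,"ry":0,"rz":-0.12},
    {"x":0.08,"y":0.79,"z":0,"rx":0,"ry":0,"rz":-0.13},
    {"x":0.07,"y":0.78,"z":0,"rx":0,"ry":0,"rz":-0.12},
    {"x":0.06,"y":0.79,"z":0,"rx":0,"ry":0,"rz":-0.13},
    {"x":0.05,"y":0.79,"z":0,"rx":0,"ry":0,"rz":-0.13},
    {"x":0.03,"y":0.63,"z":0,"rx":0,"ry":0,"rz":-0.1},
    {"x":0.01,"y":0.32,"z":0,"rx":0,"ry":0,"rz":-0.05},
    {"x":0,"y":0,"z":0,"rx":0,"ry":0,"rz":0}
  ]
}}

```text
t: 25.6
eef_pos: [480.2, -13.2, 147.6]
tcp_rot: [-3.142, 0.0, 0.096]
ft_force: [0.4, 0.2, -4.2]
opening: 0.166
grip_force: 30.0
```

Call:
{"name": "step_arm", "arguments": {
  "plan": [
    {"x":0,"y":0,"z":0.2,"rx":0,"ry":0,"rz":0},
    {"x":0,"y":0,"z":0.3,"rx":0,"ry":0,"rz":0},
    {"x":0,"y":0,"z":0.3,"rx":0,"ry":0,"rz":0},
    {"x":0,"y":0,"z":0.2,"rx":0,"ry":0,"rz":0},
    {"x":0,"y":0,"z":0.1,"rx":0,"ry":0,"rz":0},
    {"x":0,"y":0,"z":0.1,"rx":0,"ry":0,"rz":0},
    {"x":0,"y":0,"z":0,"rx":0,"ry":0,"rz":0},
    {"x":0,"y":0,"z":0,"rx":0,"ry":0,"rz":0},
    {"x":0,"y":0,"z":0,"rx":0,"ry":0,"rz":0},
    {"x":0,"y":0,"z":0,"rx":0,"ry":0,"rz":0}
  ]
}}

```text
t: 26.43
eef_pos: [480.5, -11.9, 118.1]
tcp_rot: [3.141, -0.001, 0.098]
ft_force: [-0.2, 0.0, -3.5]
opening: 0.162
grip_force: 30.0
```

Call:
{"name": "step_arm", "arguments": {
  "plan": [
    {"x":-0.02,"y":0,"z":0.1,"rx":0,"ry":0,"rz":0},
    {"x":0,"y":0,"z":0.15,"rx":0,"ry":0,"rz":0},
    {"x":0,"y":0,"z":0.1,"rx":0,"ry":0,"rz":0},
    {"x":0,"y":0,"z":0.08,"rx":0,"ry":0,"rz":0},
    {"x":0,"y":0,"z":0.08,"rx":0,"ry":0,"rz":0},
    {"x":0,"y":0,"z":0.08,"rx":0,"ry":0,"rz":0},
    {"x":0,"y":0,"z":0.08,"rx":0,"ry":0,"rz":0},
    {"x":0,"y":0,"z":0.06,"rx":0,"ry":0,"rz":0},
    {"x":0,"y":0,"z":0,"rx":0,"ry":0,"rz":0},
    {"x":0,"y":0,"z":0,"rx":0,"ry":0,"rz":0}
  ]
}}

```text
t: 27.27
eef_pos: [479.9, -11.9, 99.6]
tcp_rot: [-3.142, 0.0, 0.098]
ft_force: [-0.0, -0.1, -3.8]
opening: 0.166
grip_force: 30.0
```

Call:
{"name": "step_arm", "arguments": {
  "plan": [
    {"x":0,"y":0,"z":0.05,"rx":0,"ry":0,"rz":0},
    {"x":0,"y":0,"z":0.05,"rx":0,"ry":0,"rz":0},
    {"x":0,"y":0,"z":0.05,"rx":0,"ry":0,"rz":0},
    {"x":0,"y":0,"z":0.04,"rx":0,"ry":0,"rz":0},
    {"x":0,"y":0,"z":0.03,"rx":0,"ry":0,"rz":0},
    {"x":0,"y":0,"z":0.01,"rx":0,"ry":0,"rz":0},
    {"x":0,"y":0,"z":0,"rx":0,"ry":0,"rz":0},
    {"x":0,"y":0,"z":0,"rx":0,"ry":0,"rz":0},
    {"x":0,"y":0,"z":0,"rx":0,"ry":0,"rz":0},
    {"x":0,"y":0,"z":0,"rx":0,"ry":0,"rz":0}
  ]
}}

```text
t: 28.1
eef_pos: [479.8, -11.9, 94.3]
tcp_rot: [3.141, -0.0, 0.098]
ft_force: [-2.5, 0.0, 5.6]
opening: 0.164
grip_force: 30.0
```

Call:
{"name": "step_arm", "arguments": {
  "plan": [
    {"x":0,"y":0,"z":0,"rx":0,"ry":0,"rz":0},
    {"x":0,"y":0,"z":0,"rx":0,"ry":0,"rz":0},
    {"x":0,"y":0,"z":0,"rx":0,"ry":0,"rz":0},
    {"x":0,"y":0,"z":0,"rx":0,"ry":0,"rz":0},
    {"x":0,"y":0,"z":0,"rx":0,"ry":0,"rz":0},
    {"x":0,"y":0,"z":0,"rx":0,"ry":0,"rz":0},
    {"x":0,"y":0,"z":-0.3,"rx":0,"ry":0,"rz":0},
    {"x":0,"y":0,"z":-0.7,"rx":0,"ry":0,"rz":0},
    {"x":0,"y":0,"z":-1,"rx":0,"ry":0,"rz":0},
    {"x":0,"y":0,"z":-1,"rx":0,"ry":0,"rz":0}
  ],
  "jaw": -1
}}

```text
t: 28.93
eef_pos: [479.5, -11.9, 170.0]
tcp_rot: [-3.141, 0.001, 0.098]
ft_force: [0.3, 0.3, -0.2]
opening: 0.81
grip_force: 0.0
```

Call:
{"name": "step_arm", "arguments": {
  "plan": [
    {"x":-0.1,"y":0,"z":-0.8,"rx":0,"ry":0,"rz":0},
    {"x":-0.2,"y":0,"z":-0.9,"rx":0,"ry":0,"rz":0},
    {"x":-0.2,"y":0,"z":-0.9,"rx":0,"ry":0,"rz":0},
    {"x":-0.22,"y":0,"z":-0.9,"rx":0,"ry":0,"rz":0},
    {"x":-0.2,"y":0,"z":-0.9,"rx":0,"ry":0,"rz":0},
    {"x":-0.2,"y":0,"z":-0.8,"rx":0,"ry":0,"rz":0},
    {"x":-0.15,"y":0,"z":-0.4,"rx":0,"ry":0,"rz":0},
    {"x":-0.1,"y":0,"z":-0.1,"rx":0,"ry":0,"rz":0},
    {"x":0,"y":0,"z":0,"rx":0,"ry":0,"rz":0},
    {"x":0,"y":0,"z":0,"rx":0,"ry":0,"rz":0}
  ]
}}

```text
t: 29.77
eef_pos: [445.5, -15.2, 310.6]
tcp_rot: [-3.141, 0.001, 0.098]
ft_force: [0.5, 0.6, 0.6]
opening: 0.996
grip_force: 0.0
```

Run:
```python
from cell import *
from h import *
s=state();print(s["eef_pos"],s["tcp_rot"])
c=read_camera("wrist");np.savez("pics/w6.npz",**c);cv2.imwrite("pics/w6.png",c["image"][:,:,::-1])
crate(c,(180,60,480,300),(98,80,20),(128,255,255),zb=74)
plan(s["eef_pos"],s["tcp_rot"][2],(605,-303,230),np.radians(-6),19)
```

```text
[445.47608126 -15.22111201 310.57437798] [-3.14133705e+00  9.97421452e-04  9.77382967e-02]
rim c=(480.0,-11.7) long=149 short=108 long-axis yaw=-84.4deg n=13
slat c=(480.0,-11.7) long=92 short=15 long-axis yaw=5.8deg n=263 z 130.0
1 x,y,z,rz 0.12 0.28 0.07 0.05
2 x,y,z,rz 0.24 0.55 0.15 0.09
3 x,y,z,rz 0.31 0.69 0.19 0.12
4 x,y,z,rz 0.32 0.69 0.18 0.11
5 x,y,z,rz 0.33 0.68 0.19 0.12
6 x,y,z,rz 0.33 0.68 0.18 0.12
7 x,y,z,rz 0.34 0.67 0.19 0.11
8 x,y,z,rz 0.35 0.67 0.18 0.12
9 x,y,z,rz 0.36 0.67 0.19 0.11
10 x,y,z,rz 0.37 0.66 0.18 0.12
11 x,y,z,rz 0.37 0.66 0.19 0.12
12 x,y,z,rz 0.38 0.66 0.18 0.11
13 x,y,z,rz 0.39 0.64 0.19 0.12
14 x,y,z,rz 0.39 0.65 0.19 0.12
15 x,y,z,rz 0.41 0.64 0.18 0.11
16 x,y,z,rz 0.41 0.63 0.19 0.12
17 x,y,z,rz 0.41 0.64 0.18 0.11
18 x,y,z,rz 0.34 0.5 0.15 0.1
19 x,y,z,rz 0.18 0.24 0.07 0.04
max 0.69
```

Call:
{"name": "step_arm", "arguments": {
  "plan": [
    {"x":0.12,"y":0.28,"z":0.07,"rx":0,"ry":0,"rz":0.05},
    {"x":0.24,"y":0.55,"z":0.15,"rx":0,"ry":0,"rz":0.09},
    {"x":0.31,"y":0.69,"z":0.19,"rx":0,"ry":0,"rz":0.12},
    {"x":0.32,"y":0.69,"z":0.18,"rx":0,"ry":0,"rz":0.11},
    {"x":0.33,"y":0.68,"z":0.19,"rx":0,"ry":0,"rz":0.12},
    {"x":0.33,"y":0.68,"z":0.18,"rx":0,"ry":0,"rz":0.12},
    {"x":0.34,"y":0.67,"z":0.19,"rx":0,"ry":0,"rz":0.11},
    {"x":0.35,"y":0.67,"z":0.18,"rx":0,"ry":0,"rz":0.12},
    {"x":0.36,"y":0.67,"z":0.19,"rx":0,"ry":0,"rz":0.11},
    {"x":0.37,"y":0.66,"z":0.18,"rx":0,"ry":0,"rz":0.12}
  ]
}}

```text
t: 30.65
eef_pos: [531.0, -169.0, 268.0]
tcp_rot: [-3.141, 0.0, -0.01]
ft_force: [0.3, -0.0, 0.7]
opening: 0.999
grip_force: 0.0
```

Call:
{"name": "step_arm", "arguments": {
  "plan": [
    {"x":0.37,"y":0.66,"z":0.19,"rx":0,"ry":0,"rz":0.12},
    {"x":0.38,"y":0.66,"z":0.18,"rx":0,"ry":0,"rz":0.11},
    {"x":0.39,"y":0.64,"z":0.19,"rx":0,"ry":0,"rz":0.12},
    {"x":0.39,"y":0.65,"z":0.19,"rx":0,"ry":0,"rz":0.12},
    {"x":0.41,"y":0.64,"z":0.18,"rx":0,"ry":0,"rz":0.11},
    {"x":0.41,"y":0.63,"z":0.19,"rx":0,"ry":0,"rz":0.12},
    {"x":0.41,"y":0.64,"z":0.18,"rx":0,"ry":0,"rz":0.11},
    {"x":0.34,"y":0.5,"z":0.15,"rx":0,"ry":0,"rz":0.1},
    {"x":0.18,"y":0.24,"z":0.07,"rx":0,"ry":0,"rz":0.04},
    {"x":0,"y":0,"z":0,"rx":0,"ry":0,"rz":0}
  ]
}}

```text
t: 31.48
eef_pos: [605.7, -304.5, 229.4]
tcp_rot: [-3.141, 0.001, -0.106]
ft_force: [0.0, -0.2, 0.4]
opening: 0.996
grip_force: 0.0
```

Run:
```python
from cell import *
from h import *
s=state();print(s["eef_pos"],s["tcp_rot"])
c=read_camera("wrist");np.savez("pics/w7.npz",**c);cv2.imwrite("pics/w7.png",c["image"][:,:,::-1])
H=hsv(c);z=cloud(c)[...,2]
m=cv2.inRange(H,(18,110,60),(34,255,255))&np.uint8(255*((z>43)&(z<56)))
g=big(cv2.morphologyEx(m,cv2.MORPH_OPEN,np.ones((3,3))),(150,60,500,330));print("block",rect(ray(c,g,50)),np.median(z[g[:,1],g[:,0]]))
m=cv2.inRange(H,(0,50,10),(20,255,170))&np.uint8(255*((z>4)&(z<16)))
g=big(cv2.morphologyEx(m,cv2.MORPH_CLOSE,np.ones((5,5))),(150,40,520,340));print("board",rect(ray(c,cv2.convexHull(g)[:,0],10)))
```

```text
[ 605.6656646  -304.48403076  229.3880626 ] [-3.14105263e+00  1.19988455e-03 -1.05569099e-01]
block c=(632.2,-308.6) long=78 short=17 long-axis yaw=-5.5deg n=236 47.400429547745
board c=(622.7,-307.8) long=149 short=91 long-axis yaw=84.6deg n=12
```

View pics/w7.png

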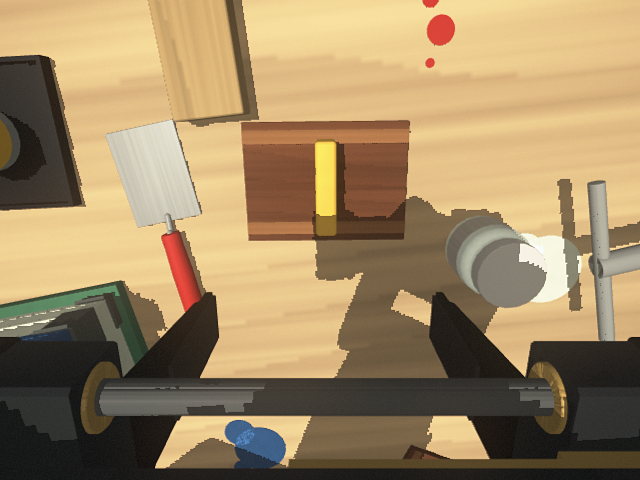

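The lid block runs from (326,142) to (326,235) on the board (corners (242,122), (410,121), (404,240), (250,240)). The sizes match the larger lid, and the jar at (490,265) is clear of the fingers.

Call:
{"name": "step_arm", "arguments": {
  "plan": [
    {"x":0.2,"y":0.05,"z":0.4,"rx":0,"ry":0,"rz":-0.1},
    {"x":0.4,"y":0,"z":0.8,"rx":0,"ry":0,"rz":0},
    {"x":0.3,"y":0,"z":0.8,"rx":0,"ry":0,"rz":0},
    {"x":0.17,"y":0,"z":0.8,"rx":0,"ry":0,"rz":0},
    {"x":0,"y":0,"z":0.8,"rx":0,"ry":0,"rz":0},
    {"x":0,"y":0,"z":0.8,"rx":0,"ry":0,"rz":0},
    {"x":0,"y":0,"z":0.8,"rx":0,"ry":0,"rz":0},
    {"x":0,"y":0,"z":0.5,"rx":0,"ry":0,"rz":0},
    {"x":0,"y":0,"z":0.3,"rx":0,"ry":0,"rz":0},
    {"x":0,"y":0,"z":0.2,"rx":0,"ry":0,"rz":0}
  ]
}}

```text
t: 32.37
eef_pos: [631.9, -306.3, 75.2]
tcp_rot: [-3.141, 0.0, -0.094]
ft_force: [0.4, 0.4, 0.6]
opening: 0.998
grip_force: 0.0
```

Call:
{"name": "step_arm", "arguments": {
  "plan": [
    {"x":0,"y":0,"z":0.3,"rx":0,"ry":0,"rz":0},
    {"x":0,"y":0,"z":0.4,"rx":0,"ry":0,"rz":0},
    {"x":0,"y":0,"z":0.4,"rx":0,"ry":0,"rz":0},
    {"x":0,"y":0,"z":0.4,"rx":0,"ry":0,"rz":0},
    {"x":0,"y":0,"z":0.3,"rx":0,"ry":0,"rz":0},
    {"x":0,"y":0,"z":0.2,"rx":0,"ry":0,"rz":0},
    {"x":0,"y":0,"z":0.1,"rx":0,"ry":0,"rz":0},
    {"x":0,"y":0,"z":0,"rx":0,"ry":0,"rz":0},
    {"x":0,"y":0,"z":0,"rx":0,"ry":0,"rz":0},
    {"x":0,"y":0,"z":0,"rx":0,"ry":0,"rz":0}
  ]
}}

```text
t: 33.2
eef_pos: [632.2, -306.9, 23.9]
tcp_rot: [3.141, -0.001, -0.094]
ft_force: [-0.6, -1.1, 0.1]
opening: 1.0
grip_force: 0.0
```

Call:
{"name": "step_arm", "arguments": {
  "plan": [
    {"x":0,"y":0,"z":0,"rx":0,"ry":0,"rz":0},
    {"x":0,"y":0,"z":0,"rx":0,"ry":0,"rz":0},
    {"x":0,"y":0,"z":0,"rx":0,"ry":0,"rz":0},
    {"x":0,"y":0,"z":0,"rx":0,"ry":0,"rz":0},
    {"x":0,"y":0,"z":0,"rx":0,"ry":0,"rz":0},
    {"x":0,"y":0,"z":0,"rx":0,"ry":0,"rz":0},
    {"x":0,"y":0,"z":0,"rx":0,"ry":0,"rz":0},
    {"x":0,"y":0,"z":0,"rx":0,"ry":0,"rz":0},
    {"x":0,"y":0,"z":0,"rx":0,"ry":0,"rz":0},
    {"x":0,"y":0,"z":0,"rx":0,"ry":0,"rz":0}
  ],
  "jaw": 1
}}

```text
t: 34.03
eef_pos: [631.9, -306.7, 23.4]
tcp_rot: [3.142, -0.0, -0.094]
ft_force: [-0.0, 0.5, -0.2]
opening: 0.356
grip_force: 0.0
```

Call:
{"name": "step_arm", "arguments": {
  "plan": [
    {"x":0,"y":0,"z":0,"rx":0,"ry":0,"rz":0},
    {"x":0,"y":0,"z":0,"rx":0,"ry":0,"rz":0},
    {"x":0,"y":0,"z":0,"rx":0,"ry":0,"rz":0},
    {"x":0,"y":0,"z":0,"rx":0,"ry":0,"rz":0},
    {"x":0,"y":0,"z":0,"rx":0,"ry":0,"rz":0},
    {"x":0,"y":0,"z":0,"rx":0,"ry":0,"rz":0},
    {"x":0,"y":0,"z":-0.2,"rx":0,"ry":0,"rz":0},
    {"x":0,"y":0,"z":-0.5,"rx":0,"ry":0,"rz":0},
    {"x":0,"y":0,"z":-0.8,"rx":0,"ry":0,"rz":0},
    {"x":0,"y":0,"z":-0.8,"rx":0,"ry":0,"rz":0}
  ]
}}

```text
t: 34.87
eef_pos: [631.7, -306.5, 81.9]
tcp_rot: [-3.141, 0.001, -0.094]
ft_force: [-0.2, -0.4, -3.2]
opening: 0.189
grip_force: 30.0
```

Run:
```python
from cell import *
from h import *
s=state();print(s["eef_pos"],s["tcp_rot"],s["opening"],s["grip_force"],s["ft_force"],s["moment"])
plan(s["eef_pos"]+[0,0,2],s["tcp_rot"][2],(480,-11.8,200),np.radians(5.7),19)
```

```text
[ 631.66552092 -306.47892573   81.89303658] [-3.14098689e+00  9.15054078e-04 -9.42305905e-02] 0.18906193692576745 29.999448359012604 [-0.23103866 -0.44827536 -3.23514735] [0.01550388 0.08899097 0.00920026]
1 x,y,z,rz -0.16 -0.26 -0.11 -0.04
2 x,y,z,rz -0.33 -0.51 -0.21 -0.09
3 x,y,z,rz -0.4 -0.65 -0.27 -0.11
4 x,y,z,rz -0.4 -0.65 -0.26 -0.12
5 x,y,z,rz -0.39 -0.66 -0.27 -0.11
6 x,y,z,rz -0.38 -0.66 -0.27 -0.11
7 x,y,z,rz -0.37 -0.66 -0.26 -0.11
8 x,y,z,rz -0.37 -0.67 -0.27 -0.11
9 x,y,z,rz -0.35 -0.67 -0.27 -0.11
10 x,y,z,rz -0.35 -0.68 -0.27 -0.11
11 x,y,z,rz -0.35 -0.68 -0.26 -0.12
12 x,y,z,rz -0.33 -0.68 -0.27 -0.11
13 x,y,z,rz -0.33 -0.69 -0.27 -0.11
14 x,y,z,rz -0.32 -0.69 -0.26 -0.11
15 x,y,z,rz -0.31 -0.7 -0.27 -0.11
16 x,y,z,rz -0.31 -0.69 -0.27 -0.11
17 x,y,z,rz -0.3 -0.71 -0.26 -0.11
18 x,y,z,rz -0.23 -0.56 -0.22 -0.09
19 x,y,z,rz -0.11 -0.28 -0.1 -0.05
max 0.71
```

Call:
{"name": "step_arm", "arguments": {
  "plan": [
    {"x":-0.16,"y":-0.26,"z":-0.5,"rx":0,"ry":0,"rz":-0.04},
    {"x":-0.33,"y":-0.51,"z":-0.5,"rx":0,"ry":0,"rz":-0.09},
    {"x":-0.4,"y":-0.65,"z":-0.6,"rx":0,"ry":0,"rz":-0.11},
    {"x":-0.4,"y":-0.65,"z":-0.6,"rx":0,"ry":0,"rz":-0.12},
    {"x":-0.39,"y":-0.66,"z":-0.6,"rx":0,"ry":0,"rz":-0.11},
    {"x":-0.38,"y":-0.66,"z":-0.6,"rx":0,"ry":0,"rz":-0.11},
    {"x":-0.37,"y":-0.66,"z":-0.6,"rx":0,"ry":0,"rz":-0.11},
    {"x":-0.37,"y":-0.67,"z":-0.4,"rx":0,"ry":0,"rz":-0.11},
    {"x":-0.35,"y":-0.67,"z":-0.3,"rx":0,"ry":0,"rz":-0.11},
    {"x":-0.35,"y":-0.68,"z":-0.1,"rx":0,"ry":0,"rz":-0.11}
  ]
}}

```text
t: 35.7
eef_pos: [551.2, -149.6, 202.7]
tcp_rot: [3.141, -0.002, 0.009]
ft_force: [-0.1, -0.2, -2.5]
opening: 0.187
grip_force: 30.0
```

Call:
{"name": "step_arm", "arguments": {
  "plan": [
    {"x":-0.35,"y":-0.68,"z":0,"rx":0,"ry":0,"rz":-0.12},
    {"x":-0.33,"y":-0.68,"z":0,"rx":0,"ry":0,"rz":-0.11},
    {"x":-0.33,"y":-0.69,"z":0,"rx":0,"ry":0,"rz":-0.11},
    {"x":-0.32,"y":-0.69,"z":0,"rx":0,"ry":0,"rz":-0.11},
    {"x":-0.31,"y":-0.7,"z":0,"rx":0,"ry":0,"rz":-0.11},
    {"x":-0.31,"y":-0.69,"z":0,"rx":0,"ry":0,"rz":-0.11},
    {"x":-0.3,"y":-0.71,"z":0,"rx":0,"ry":0,"rz":-0.11},
    {"x":-0.23,"y":-0.56,"z":0,"rx":0,"ry":0,"rz":-0.09},
    {"x":-0.11,"y":-0.28,"z":0,"rx":0,"ry":0,"rz":-0.05},
    {"x":0,"y":0,"z":0,"rx":0,"ry":0,"rz":0}
  ]
}}

```text
t: 36.53
eef_pos: [479.5, -11.0, 201.3]
tcp_rot: [-3.142, -0.0, 0.101]
ft_force: [1.5, -1.0, -3.0]
opening: 0.188
grip_force: 30.0
```

Call:
{"name": "step_arm", "arguments": {
  "plan": [
    {"x":0,"y":0,"z":0.2,"rx":0,"ry":0,"rz":0},
    {"x":0,"y":0,"z":0.3,"rx":0,"ry":0,"rz":0},
    {"x":0,"y":0,"z":0.1,"rx":0,"ry":0,"rz":0},
    {"x":0,"y":0,"z":0,"rx":0,"ry":0,"rz":0},
    {"x":0,"y":0,"z":0,"rx":0,"ry":0,"rz":0},
    {"x":0,"y":0,"z":0,"rx":0,"ry":0,"rz":0},
    {"x":0,"y":0,"z":0,"rx":0,"ry":0,"rz":0},
    {"x":0,"y":0,"z":0,"rx":0,"ry":0,"rz":0},
    {"x":0,"y":0,"z":0,"rx":0,"ry":0,"rz":0},
    {"x":0,"y":0,"z":0,"rx":0,"ry":0,"rz":0}
  ]
}}

```text
t: 37.37
eef_pos: [480.3, -12.1, 186.0]
tcp_rot: [3.141, -0.0, 0.1]
ft_force: [-0.9, -0.0, -3.0]
opening: 0.188
grip_force: 30.0
```

Run:
```python
from cell import *
from h import *
c=read_camera("wrist");s=state();print(s["eef_pos"],s["tcp_rot"],s["opening"],s["moment"])
H=hsv(c);z=cloud(c)[...,2];zu=s["eef_pos"][2]-23.5
# visible far edge of lid board (z=zu+10): corner points
m=np.uint8(255*((z>zu+2)&(z<zu+16)))&cv2.inRange(H,(0,50,10),(20,255,255))
g=big(cv2.morphologyEx(m,cv2.MORPH_CLOSE,np.ones((5,5))),(50,20,600,330));q=ray(c,cv2.convexHull(g)[:,0],zu+10)
y=s["tcp_rot"][2];d=q-s["eef_pos"][:2];print("lid in tool: x max",(d@[np.cos(y),np.sin(y)]).max().round(1),"y range",(d@[np.sin(y),-np.cos(y)]).min().round(1),(d@[np.sin(y),-np.cos(y)]).max().round(1))
```

```text
[480.26853704 -12.09506733 185.9862591 ] [ 3.14152818e+00 -3.10178022e-04  9.97978362e-02] 0.18948505862889545 [ 0.06383722  0.13716197 -0.01274073]
lid in tool: x max 56.1 y range -75.0 74.5
```

Call:
{"name": "step_arm", "arguments": {
  "plan": [
    {"x":-0.04,"y":-0.01,"z":0.12,"rx":0,"ry":0,"rz":0},
    {"x":0,"y":0,"z":0.2,"rx":0,"ry":0,"rz":0},
    {"x":0,"y":0,"z":0.12,"rx":0,"ry":0,"rz":0},
    {"x":0,"y":0,"z":0.1,"rx":0,"ry":0,"rz":0},
    {"x":0,"y":0,"z":0.08,"rx":0,"ry":0,"rz":0},
    {"x":0,"y":0,"z":0.08,"rx":0,"ry":0,"rz":0},
    {"x":0,"y":0,"z":0.08,"rx":0,"ry":0,"rz":0},
    {"x":0,"y":0,"z":0.08,"rx":0,"ry":0,"rz":0},
    {"x":0,"y":0,"z":0.06,"rx":0,"ry":0,"rz":0},
    {"x":0,"y":0,"z":0,"rx":0,"ry":0,"rz":0}
  ]
}}

```text
t: 38.25
eef_pos: [479.1, -11.9, 162.6]
tcp_rot: [-3.142, 0.0, 0.1]
ft_force: [0.4, 0.2, -3.8]
opening: 0.187
grip_force: 30.0
```

Call:
{"name": "step_arm", "arguments": {
  "plan": [
    {"x":0,"y":0,"z":0.04,"rx":0,"ry":0,"rz":0},
    {"x":0,"y":0,"z":0.04,"rx":0,"ry":0,"rz":0},
    {"x":0,"y":0,"z":0.04,"rx":0,"ry":0,"rz":0},
    {"x":0,"y":0,"z":0.02,"rx":0,"ry":0,"rz":0},
    {"x":0,"y":0,"z":0.02,"rx":0,"ry":0,"rz":0},
    {"x":0,"y":0,"z":0,"rx":0,"ry":0,"rz":0},
    {"x":0,"y":0,"z":0,"rx":0,"ry":0,"rz":0},
    {"x":0,"y":0,"z":0,"rx":0,"ry":0,"rz":0},
    {"x":0,"y":0,"z":0,"rx":0,"ry":0,"rz":0},
    {"x":0,"y":0,"z":0,"rx":0,"ry":0,"rz":0}
  ]
}}

```text
t: 39.08
eef_pos: [479.2, -12.0, 158.9]
tcp_rot: [3.142, -0.0, 0.1]
ft_force: [-0.7, 0.2, -3.1]
opening: 0.184
grip_force: 30.0
```

Call:
{"name": "step_arm", "arguments": {
  "plan": [
    {"x":0,"y":0,"z":0.02,"rx":0,"ry":0,"rz":0},
    {"x":0,"y":0,"z":0.02,"rx":0,"ry":0,"rz":0},
    {"x":0,"y":0,"z":0.02,"rx":0,"ry":0,"rz":0},
    {"x":0,"y":0,"z":0.01,"rx":0,"ry":0,"rz":0},
    {"x":0,"y":0,"z":0,"rx":0,"ry":0,"rz":0},
    {"x":0,"y":0,"z":0,"rx":0,"ry":0,"rz":0},
    {"x":0,"y":0,"z":0,"rx":0,"ry":0,"rz":0},
    {"x":0,"y":0,"z":0,"rx":0,"ry":0,"rz":0},
    {"x":0,"y":0,"z":0,"rx":0,"ry":0,"rz":0},
    {"x":0,"y":0,"z":0,"rx":0,"ry":0,"rz":0}
  ]
}}

```text
t: 39.92
eef_pos: [479.2, -12.0, 157.3]
tcp_rot: [3.142, -0.0, 0.1]
ft_force: [-2.2, 0.4, 5.1]
opening: 0.186
grip_force: 30.0
```

Contact came at exactly the seated height, so I'm releasing, retreating and verifying.

Call:
{"name": "step_arm", "arguments": {
  "plan": [
    {"x":0,"y":0,"z":0,"rx":0,"ry":0,"rz":0},
    {"x":0,"y":0,"z":0,"rx":0,"ry":0,"rz":0},
    {"x":0,"y":0,"z":0,"rx":0,"ry":0,"rz":0},
    {"x":0,"y":0,"z":0,"rx":0,"ry":0,"rz":0},
    {"x":0,"y":0,"z":0,"rx":0,"ry":0,"rz":0},
    {"x":0,"y":0,"z":0,"rx":0,"ry":0,"rz":0},
    {"x":0,"y":0,"z":-0.3,"rx":0,"ry":0,"rz":0},
    {"x":0,"y":0,"z":-0.7,"rx":0,"ry":0,"rz":0},
    {"x":0,"y":0,"z":-1,"rx":0,"ry":0,"rz":0},
    {"x":0,"y":0,"z":-1,"rx":0,"ry":0,"rz":0}
  ],
  "jaw": -1
}}

```text
t: 40.75
eef_pos: [478.9, -11.9, 233.3]
tcp_rot: [-3.141, 0.001, 0.1]
ft_force: [1.1, -0.2, 0.3]
opening: 0.83
grip_force: 0.0
```

Call:
{"name": "step_arm", "arguments": {
  "plan": [
    {"x":-0.1,"y":0,"z":-0.8,"rx":0,"ry":0,"rz":0},
    {"x":-0.2,"y":0,"z":-0.9,"rx":0,"ry":0,"rz":0},
    {"x":-0.2,"y":0,"z":-0.9,"rx":0,"ry":0,"rz":0},
    {"x":-0.2,"y":0,"z":-0.9,"rx":0,"ry":0,"rz":0},
    {"x":-0.2,"y":0,"z":-0.8,"rx":0,"ry":0,"rz":0},
    {"x":-0.2,"y":0,"z":-0.5,"rx":0,"ry":0,"rz":0},
    {"x":-0.1,"y":0,"z":-0.2,"rx":0,"ry":0,"rz":0},
    {"x":0,"y":0,"z":0,"rx":0,"ry":0,"rz":0},
    {"x":0,"y":0,"z":0,"rx":0,"ry":0,"rz":0},
    {"x":0,"y":0,"z":0,"rx":0,"ry":0,"rz":0}
  ]
}}

```text
t: 41.58
eef_pos: [449.2, -14.9, 356.3]
tcp_rot: [-3.141, 0.001, 0.1]
ft_force: [-0.2, 0.0, 0.5]
opening: 1.002
grip_force: 0.0
```

Run:
```python
from cell import *
from h import *
s=state();print(s["eef_pos"])
c=read_camera("wrist");H=hsv(c);z=cloud(c)[...,2]
m=cv2.inRange(H,(18,110,60),(34,255,255))&np.uint8(255*((z>174)&(z<192)))
g=big(m,(150,40,500,330));print("block",rect(ray(c,g,184)),np.median(z[g[:,1],g[:,0]]))
m=cv2.inRange(H,(0,50,10),(20,255,255))&np.uint8(255*((z>134)&(z<152)))
print("board z",np.percentile(z[m>0],[5,50,95]))
d=read_camera("side");cv2.imwrite("pics/side9.png",d["image"][:,:,::-1])
```

```text
[449.22157756 -14.89498597 356.29902396]
block c=(479.8,-11.4) long=79 short=17 long-axis yaw=6.2deg n=227 181.03852340842153
board z [141.49502817 142.93957562 144.57024611]
```

View pics/side9.png

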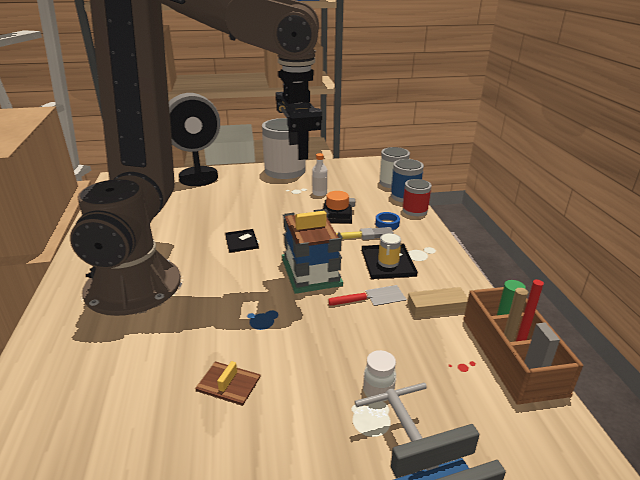

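The side view shows the full stack seated level at (312,250), the tin upright in the tray at (389,252), and the other things where they were.

```bash
python3 -c "
from cell import *
print(job_done())"
```

```text
the job is handed in; nothing more can be done
None
```

The job is handed in at about 42 s of the 72 s: the tin stands in the drip tray, and white crate, blue crate and lid are stacked level on the base; my last measurements and the side picture agree, but no verdict came back.

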